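# Check relays on the contact tester and lock them away in the sliding-lid case

## Robot

A 6-joint arm with a two-finger parallel gripper is mounted at the origin on the work surface. World frame = base frame: x ahead of the robot, y to its left, z up, the work surface at z = 0. Lengths are in m, angles in rad, forces in N, time in s.
With the tool pointing down it reaches from about 0.325 to 0.925 m from the base axis. Payload 3.1 kg.
Tool frame: the origin (TCP) lies on the centre line of the jaws, within the pads' length; the fingertips stand 8 mm ahead of it and the grasp point (between the pads) lies 11 mm behind it (arm.tips_ahead is the distance from the TCP to the fingertips, in m); z points along the fingers, x is the direction in which the jaws open and shut, and the axes are right-handed (so a half turn about z gives the same grasp; the last joint's range is limited). The gripper opens to 85 mm and grips with 20 to 120 N. Pads are 22 mm wide; open, the fingers measure 114 mm over their backs; the gripper's body (76 mm by 85 mm) begins 54 mm behind the grasp point. The pads swing forward as they close: fully open they stand 13 mm farther back than shut.
Start: joints at [1.025, 0.217, 1.613, -0, 1.311, -0.112], TCP at [0.263, 0.567, 0.239] pointing down, gripper open.
Joint ranges: [-2.75, 2.75], [-0.78, 2.1], [0.31, 2.55], [-1.13, 4.27], [0.13, 2.63], [-2.58, 2.58]. Speed limits (rad/s): [2.79, 2.79, 3.14, 3.14, 3.14, 3.14].

## Interface

Orientations are given as a rotation vector (axis times angle).
In Python, from plant import telemetry, optics, ticket, arm gives the robot as it stands.
- The arm moves only by the shell command python3 -m creep 'ROWS' [OPENING]. ROWS is JSON, a list of rows, each a list of 2 entries, a list of its own where there are three numbers: the shift along the tool's x, y, z in mm, then the turn about the tool's z in rad. A call has 1 to 20 rows; each row is the pose to reach, as a shift and turn from the pose commanded when the call began, along the tool's axes at that moment; what a row does not reach only later rows make up. A row lasts 1/8 s, in which the tool goes at most 62.5 mm and 10.7 degrees, less where a joint would pass 70% of its speed; a pose out of reach is approached as far as the arm can. A call with a gripper value outside its range is refused whole. OPENING is the closure in counts, from 0 (fully open) to 255 (shut), set as the call begins (- or left out, the last holds). The fingers move at their own pace and stop on an object; the grip force is fixed at half the most. Time passes only in rows, so rows that repeat a pose let the fingers close. It gives the time, the measured TCP pose, the force and the opening at its end, in the units of the state.
- telemetry.sense(): the state, without advancing time (a new reading comes with each control period).
- optics.grab_frame(name): name is "scene" or "top"; returns the picture (400x640x3 uint8, red, green, blue); there is no depth.
- optics.get_calibration(name): a dict with "mtx" (3x3 intrinsics, pixels), "k1" (the pictures are not rectified: a ray, as slopes to the right and down, at radius r is drawn at 1 + k1 r^2 times it, then the intrinsics apply), "extrinsics" (4x4, takes a point from world to camera coordinates). Camera axes: x right, y up, looking along -z (the intrinsics and any distortion apply to the point x, -y, -z); pixel columns grow to the right and rows downward; lengths in m; the calibration is good to about 2 mm. A picture is of the moment at which its call begins. get_calibration takes no time and is no camera call.
- ticket.finish_job(): hands the job in, once; it reports no verdict.
The state is a dict: "time_s": time; "qpos": joint angles; "joint_vel": joint speeds; "tau": joint torques, N m; "tcp_pos": TCP position; "eef_rot": TCP orientation; "wrist_force": force on the tool from outside, world axes, zero at the start; "torque": the same for the moment, N m; "gripper_width": opening from 0.0 (shut) to 1.0 (fully open).
Only numpy, scipy, OpenCV 4.12 (cv2) and the standard library are available. Lean on these libraries where they do the work, as an engineer would, in place of code of your own. Each camera call takes 0.05 s, during which the arm holds its last target.

## Task

Squeeze the orange lock tab of the blue parts case and, keeping it squeezed, slide the lid fully open; let the tab lock. Then check every relay on the bench, one at a time in the order red, yellow, green, blue (some may be missing): press it upright down on the tester's brass sprung contact until it sits on both stop bars, centred over the contact, and hold it there for two seconds, then put it in the case's well. When all the relays are in, slide the lid fully home the same way, leave it locked, and do not disturb the other things on the bench.

Things in the scene. Friction and masses are not known exactly. Their poses are not given: they have to be found in the camera images.
- case: fixed blue parts case, 170 (x) x 232 (y) x 44 mm high, rails to 58 mm along both long edges; origin: centre of its underside. Its -y half is an open well, its +y half a solid deck. The lid slides along the case's y axis between two aluminium rails; the near (-x) rail has lock notches every 10 mm
- well (a point): centre of the well's floor, 4 mm above the bench, axes as the case. Inside, the well measures 160 (x) x 108 (y) mm and its walls rise 40 mm above this floor (the rails on the two x sides 54 mm)
- lid (a joint): the metal sliding lid, m: 0 = fully home over the well (start), grows as it slides towards the case's +y, 0.110 = fully open over the deck (end stop). About 2 N of friction when unlocked
- lid_grip (a point): on the sliding lid, axes as the case: point midway between the outer faces of its upright grip (a fixed grey lug on the +x side and the orange lock tab on the -x side), 12 mm below the lug's top and 26 mm above the lid's plate (plate top 50 mm above the bench). Lug and tab are 34 and 30 mm long (y), and the pair measures 46 mm over its outer faces (x), 40 mm with the tab pressed in. An orange bar runs from the tab to the near rail, up to 4 mm above the plate
- latch (a joint): the orange lock tab, m: 0 = out (locked in a rail notch), 0.006 = fully squeezed towards the lug (case +x), which frees the lid. Sprung: about 3 N to start, 7 N fully in. It springs out when let go and locks the lid at the next notch, also when fully home or fully open
- tester_stop (a point): on the fixed contact tester (grey housing 110 x 90 x 24 mm, a 36 mm high display block beyond 55 mm on its +x side): point midway between its two white stop bars, level with their tops, 30 mm above the bench; z up. The bars are 36 mm long (y), 8 mm wide, centred at x = -13 and +13 mm. A brass sprung contact, 14 mm across, stands between them and rises 8 mm above this point
- plunger (a joint): the tester's brass sprung contact, m: 0 = up, 0.008 = fully down, level with the stop bars; about 4 N to start, 8 N fully down; it springs back
- relay_red: red relay: block 34 (x) x 30 (y) x 32 mm high, black foot, red cap, about 60 g; origin: centre of its underside, z up. It may be absent (None)
- relay_yellow: yellow relay: block 34 (x) x 30 (y) x 32 mm high, black foot, yellow cap, about 60 g; origin: centre of its underside, z up. It may be absent (None)
- relay_green: green relay: block 34 (x) x 30 (y) x 32 mm high, black foot, green cap, about 60 g; origin: centre of its underside, z up. It may be absent (None)
- relay_blue: blue relay: block 34 (x) x 30 (y) x 32 mm high, black foot, blue cap, about 60 g; origin: centre of its underside, z up. It may be absent (None)
- spool: bystander: white reel, 42 mm across, 40 mm high; origin: centre of its underside
- screwdriver: bystander: 170 mm screwdriver lying on the bench
- wrench: bystander: 160 mm steel wrench lying on the bench
- spray_can: bystander: upright can, 60 mm across, 105 mm tall; origin: centre of its underside
- socket: bystander: steel socket, a tube 26 mm across, 30 mm high; origin: centre of its underside
- tape_roll: bystander: black roll of tape lying flat, 80 mm across, 19 mm high; origin: centre of its underside
- part_bin: bystander: open blue bin 100 x 130 x 55 mm; origin: centre of its underside

How it is judged:
On the way, in this order (a step that is already met when the one before it is completed fails the run):
1. the lid is fully open and its tab has locked (value of joint lid above 0.104 m and value of joint latch below 0.0025 m), for 0.3 s.
2. the red relay, if present, is held down on the tester's stop bars, centred within 8 mm, for 1.5 s (horizontal distance between relay_red and tester_stop below 0.008 m and z of relay_red in the frame of tester_stop between -0.004 and 0.0025 m and angle between relay_red's own z axis and vertical below 0.15 rad), for 1.5 s.
3. the yellow relay, if present, is held down on the tester's stop bars, centred within 8 mm, for 1.5 s (horizontal distance between relay_yellow and tester_stop below 0.008 m and z of relay_yellow in the frame of tester_stop between -0.004 and 0.0025 m and angle between relay_yellow's own z axis and vertical below 0.15 rad), for 1.5 s.
4. the green relay, if present, is held down on the tester's stop bars, centred within 8 mm, for 1.5 s (horizontal distance between relay_green and tester_stop below 0.008 m and z of relay_green in the frame of tester_stop between -0.004 and 0.0025 m and angle between relay_green's own z axis and vertical below 0.15 rad), for 1.5 s.
5. the blue relay, if present, is held down on the tester's stop bars, centred within 8 mm, for 1.5 s (horizontal distance between relay_blue and tester_stop below 0.008 m and z of relay_blue in the frame of tester_stop between -0.004 and 0.0025 m and angle between relay_blue's own z axis and vertical below 0.15 rad), for 1.5 s.
At the end, for the whole second after the job is handed in: every relay that is present lies inside the well and at rest; the lid is within 5 mm of fully home and its lock tab is out (within 2.5 mm) (value of joint lid below 0.005 m and value of joint latch below 0.0025 m and x of relay_red in the frame of well between -0.08 and 0.08 m and y of relay_red in the frame of well between -0.054 and 0.054 m and z of relay_red in the frame of well between -0.006 and 0.03 m and linear speed of each of relay_red, relay_yellow, relay_green, relay_blue below 0.02 m/s and x of relay_yellow in the frame of well between -0.08 and 0.08 m and y of relay_yellow in the frame of well between -0.054 and 0.054 m and z of relay_yellow in the frame of well between -0.006 and 0.03 m and x of relay_green in the frame of well between -0.08 and 0.08 m and y of relay_green in the frame of well between -0.054 and 0.054 m and z of relay_green in the frame of well between -0.006 and 0.03 m and x of relay_blue in the frame of well between -0.08 and 0.08 m and y of relay_blue in the frame of well between -0.054 and 0.054 m and z of relay_blue in the frame of well between -0.006 and 0.03 m); the robot touches nothing.
It fails at once if a bystander is moved more than 30 mm (distance of any of spool, screwdriver, wrench, spray_can, socket, tape_roll, part_bin from where it was at the start of the episode above 0.03 m).
Of relay_red, relay_yellow, relay_green, relay_blue only 2 to 4 are there at a start; the rules pass over those that are not, and their reading is None.
At some moment in a run one of relay_red, relay_yellow, relay_green, relay_blue may be knocked a few centimetres aside while the robot is not near it.
It also fails if it takes over 210 s, if anything falls off the work surface, if the arm or the gripper's body presses on something with over 40 N, if the wrist force passes 120 N, or if a joint passes its speed limit or range.

## Working session

There is one attempt and no reset: what is moved stays moved. The work goes in short steps, Python scripts to look and compute and a shell command to move; the robot and the scene stay as the last step left them, time stands still between calls to the robot, and variables do not carry over. Pictures are saved under pics/ and viewed, and the job is handed in when it is done.

```bash
ls; mkdir -p pics
cat > h.py <<'E'
import numpy as np, cv2
from plant import telemetry, optics, ticket, arm
def grab(name,fn,crop=None,scale=1):
    im=optics.grab_frame(name); save(im,fn,crop,scale); return im
def save(im,fn,crop=None,scale=1):
    if crop: im=im[crop[1]:crop[3],crop[0]:crop[2]]
    im=cv2.resize(im,None,fx=scale,fy=scale,interpolation=cv2.INTER_CUBIC) if scale!=1 else im
    cv2.imwrite('pics/'+fn,cv2.cvtColor(im,cv2.COLOR_RGB2BGR))
def ray(name,u,v):
    c=optics.get_calibration(name);K=np.array(c['mtx']);k=c['k1'];E=np.array(c['extrinsics'])
    xd=np.array([(u-K[0,2])/K[0,0],(v-K[1,2])/K[1,1]]);x=xd.copy()
    for _ in range(30): x=xd/(1+k*(x@x))
    d=E[:3,:3].T@np.array([x[0],-x[1],-1]); o=-E[:3,:3].T@E[:3,3]
    return o,d
def at(name,u,v,z):
    o,d=ray(name,u,v); return o+d*(z-o[2])/d[2]
def proj(name,p):
    c=optics.get_calibration(name);K=np.array(c['mtx']);k=c['k1'];E=np.array(c['extrinsics'])
    q=E[:3,:3]@np.array(p)+E[:3,3]; x=np.array([q[0],-q[1]])/-q[2]; x=x*(1+k*(x@x))
    return np.array([K[0,0]*x[0]+K[0,2],K[1,1]*x[1]+K[1,2]])
def tri(u1,u2): # scene, top
    o1,d1=ray('scene',*u1);o2,d2=ray('top',*u2)
    s=np.linalg.lstsq(np.c_[d1,-d2],o2-o1,rcond=None)[0]
    a=o1+d1*s[0];b=o2+d2*s[1]; return (a+b)/2,np.linalg.norm(a-b)
E
python3 - <<'E'
from h import *
np.set_printoptions(precision=4,suppress=True)
print(telemetry.sense())
for n in('scene','top'):
    grab(n,n+'0.png'); c=optics.get_calibration(n); E=np.array(c['extrinsics']);print(c, -E[:3,:3].T@E[:3,3])
print([a for a in dir(arm) if a[0]!='_'],arm.tips_ahead)
E
```

```text
pics
{'time_s': 0.0, 'qpos': array([ 1.0248,  0.2178,  1.615 ,  0.    ,  1.3113, -0.1122]), 'joint_vel': array([ 0.0003,  0.0003,  0.    ,  0.0003, -0.0005, -0.0019]), 'tau': array([ -0.0004, -39.6848, -30.385 ,  -0.0002,   0.0096,   0.    ]), 'tcp_pos': array([0.2622, 0.5664, 0.2379]), 'eef_rot': array([ 2.6465,  1.6908, -0.0035]), 'wrist_force': array([ 1.063 , -0.4883, -0.1163]), 'torque': array([-0.0297, -0.0008,  0.0265]), 'gripper_width': 0.997308370627734}
{'mtx': array([[473.3345,   0.    , 323.2092],
       [  0.    , 473.3345, 198.4251],
       [  0.    ,   0.    ,   1.    ]]), 'k1': -0.007248336200202028, 'extrinsics': array([[ 0.5719,  0.8203, -0.0121, -0.2512],
       [-0.5386,  0.3866,  0.7487,  0.288 ],
       [ 0.6188, -0.4216,  0.6628, -1.4144],
       [ 0.    ,  0.    ,  0.    ,  1.    ]])} [ 1.174  -0.5015  0.7188]
{'mtx': array([[501.8215,   0.    , 324.6993],
       [  0.    , 501.8215, 197.542 ],
       [  0.    ,   0.    ,   1.    ]]), 'k1': -0.07499288392457289, 'extrinsics': array([[-0.0294, -0.9995, -0.0091, -0.0706],
       [ 0.9919, -0.0303,  0.1231, -0.5615],
       [-0.1233, -0.0054,  0.9924, -1.2479],
       [ 0.    ,  0.    ,  0.    ,  1.    ]])} [ 0.401  -0.0943  1.3069]
['Unreachable', 'tips_ahead'] 0.008
```

View pics/scene0.png

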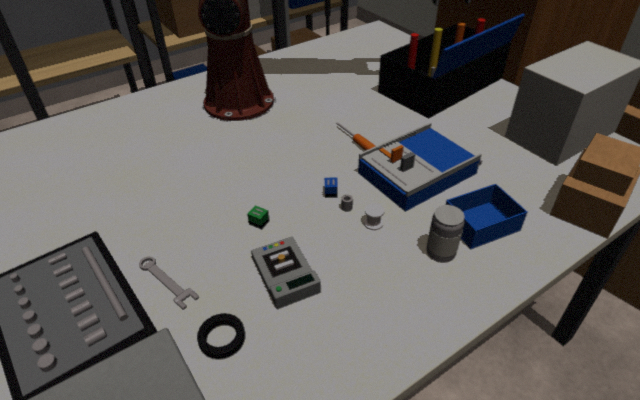

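View pics/top0.png

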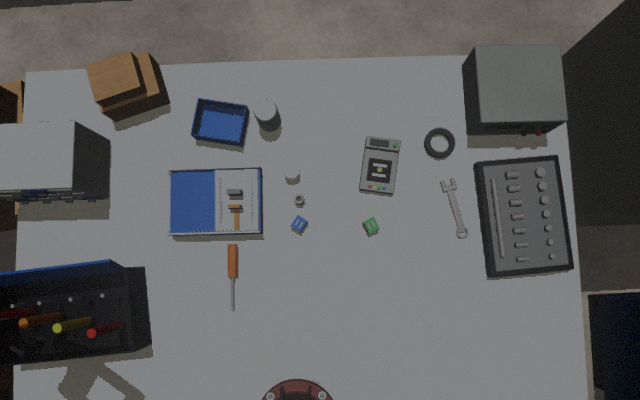

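Run:
```python
from h import *
print(proj('top',[.262,.566,.238]),proj('scene',[.262,.566,.238]),proj('top',[0,0,.3]))
a=grab('top','t1.png',(150,80,310,260),4); save(a,'t2.png',(270,120,470,250),4)
b=grab('scene','s1.png',(320,110,520,270),4); save(b,'s2.png',(220,160,360,310),4)
```

```text
[ 25.64229592 331.51833802] [450.79645653   5.65940029] [286.89980006 468.11457928]
```

View pics/t1.png

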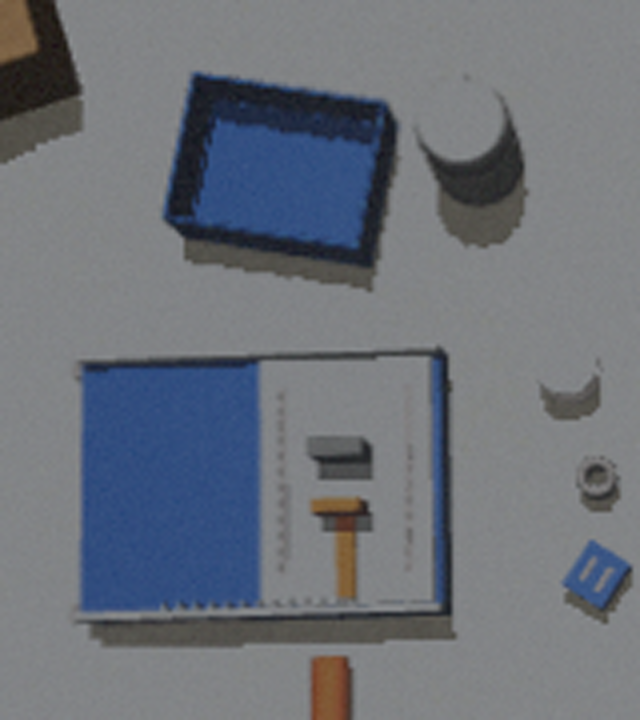

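View pics/t2.png

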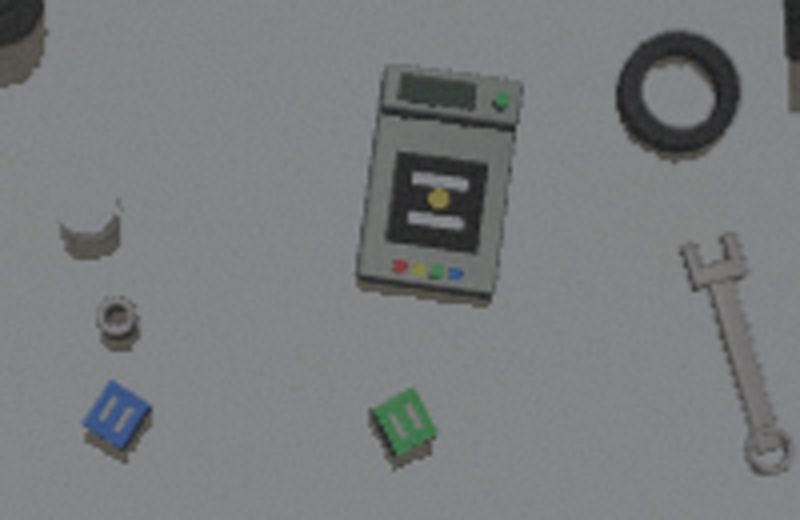

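View pics/s1.png

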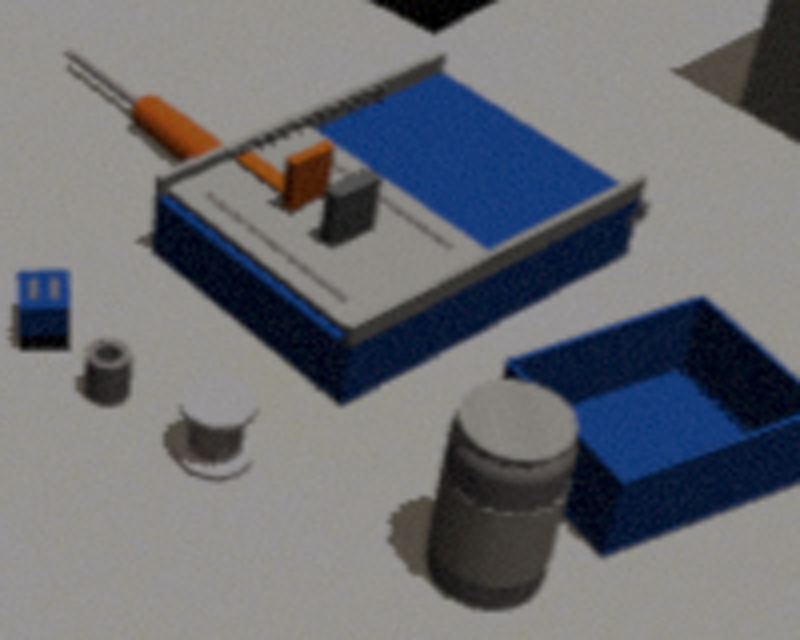

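View pics/s2.png

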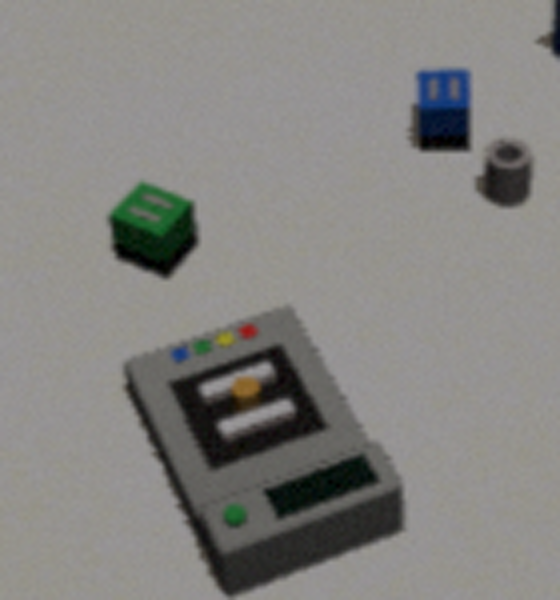

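Run:
```python
from h import *
a=optics.grab_frame('top').astype(float); b=optics.grab_frame('scene').astype(float)
a=np.clip(a*1.5,0,255).astype(np.uint8);b=np.clip(b*1.4,0,255).astype(np.uint8)
save(a,'t3.png',(165,160,265,235),8); save(a,'t4.png',(355,130,405,200),8); save(b,'s3.png',(355,125,455,200),8); save(b,'s4.png',(245,235,325,305),8)
save(a,'t5.png',(285,210,385,240),8); save(b,'s5.png',(240,170,350,235),7)
```

```text
(no output)
```

View pics/t3.png

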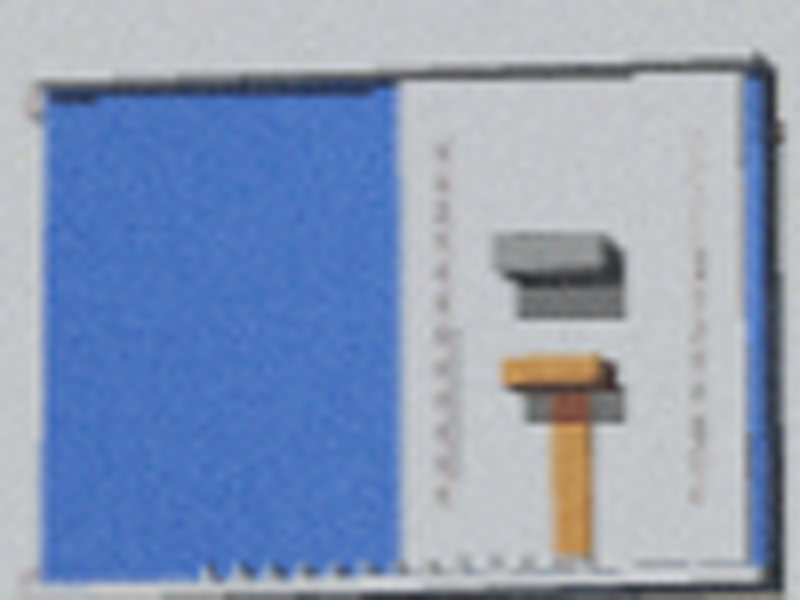

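View pics/t4.png

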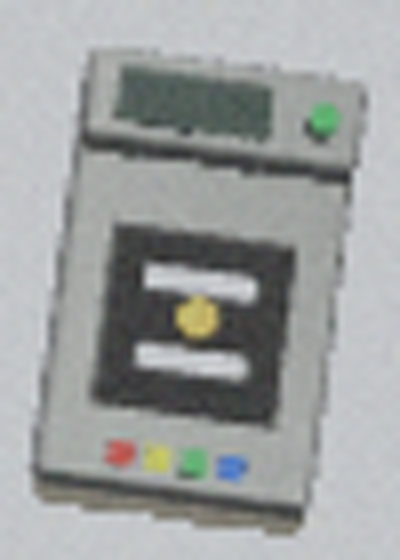

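View pics/s3.png

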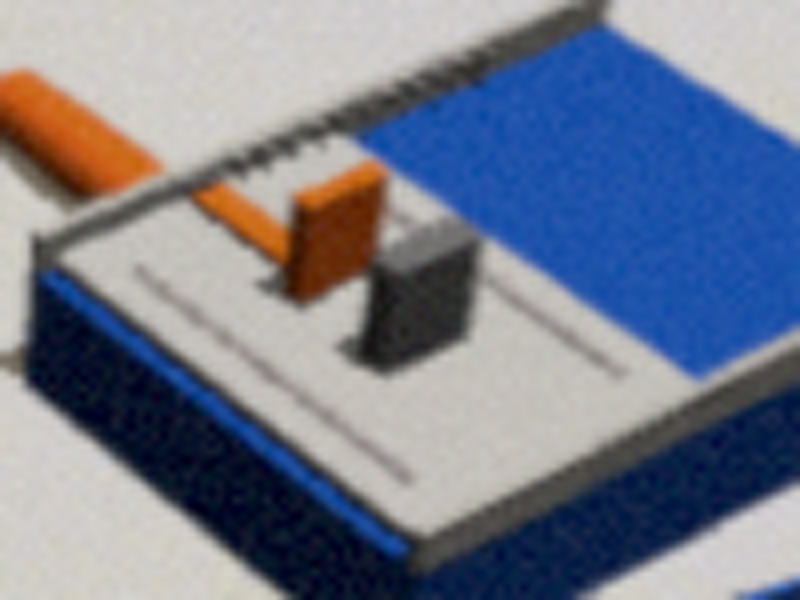

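View pics/s4.png

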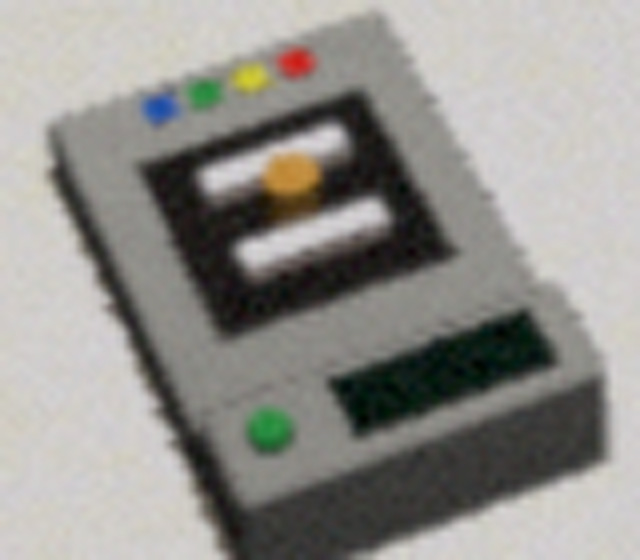

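View pics/t5.png

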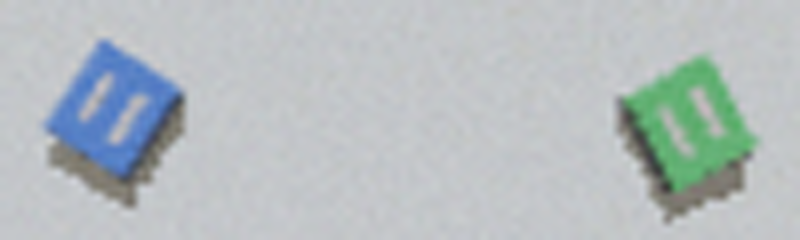

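View pics/s5.png

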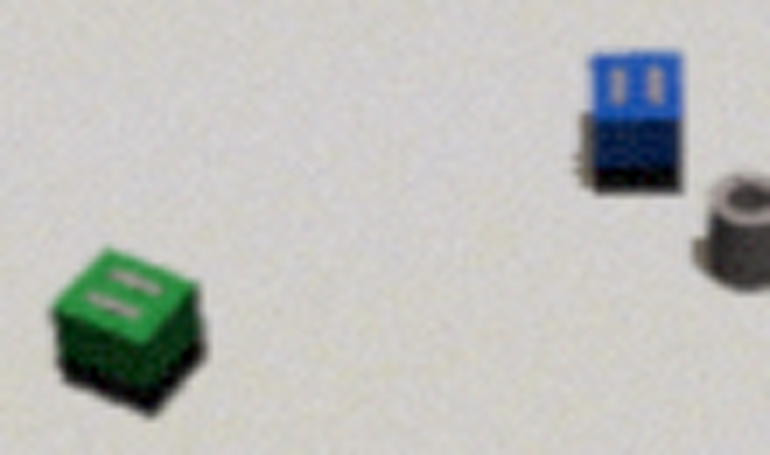

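```bash
cat > fit.py <<'E'
from h import *
from scipy.optimize import least_squares
def U(p,off,s): return ((p[0]+.5)/s-.5+off[0],(p[1]+.5)/s-.5+off[1])
def fit(pts,x0):
    def f(q):
        c,s=np.cos(q[2]),np.sin(q[2]);r=[]
        for cam,l,u in pts:
            w=[q[0]+c*l[0]-s*l[1],q[1]+s*l[0]+c*l[1],l[2]]
            r+=list(proj(cam,w)-u)
        return np.array(r)
    r=least_squares(f,x0,loss='soft_l1'); return r.x,r.cost,f(r.x)
E
python3 - <<'E'
from fit import *
np.set_printoptions(precision=4,suppress=True)
T=lambda p:U(p,(165,160),8);S=lambda p:U(p,(355,125),8)
case=[('top',(.085,.116,.058),T((42,83))),('top',(.085,-.116,.058),T((768,62))),('top',(-.085,.116,.058),T((42,583))),('top',(-.085,-.116,.058),T((765,583))),
('scene',(-.085,-.116,.058),S((38,240))),('scene',(.085,-.116,.058),S((410,553)))]
q,c,r=fit(case,[.5,.2,0]);print('case',q,c,r.reshape(-1,2))
for A in (q,):
  R=np.array([[np.cos(q[2]),-np.sin(q[2])],[np.sin(q[2]),np.cos(q[2])]])
  def L(p): return R.T@(p[:2]-q[:2])
  for u in [(493,235),(605,237),(505,387),(602,387)]: print('grip top',L(at('top',*T(u),.088)))
  for u in [(393,280),(480,240),(295,195),(372,163)]: print('grip sc',L(at('scene',*S(u),.088)))
T=lambda p:U(p,(355,130),8);S=lambda p:U(p,(245,235),8)
t=[('top',(.013,0,.03),T((200,284))),('top',(-.013,0,.03),T((191,361))),('top',(.0,0,.038),T((198,316))),
('top',(.013,.018,.03),T((145,277))),('top',(.013,-.018,.03),T((256,291))),
('scene',(.013,0,.03),S((314,234))),('scene',(-.013,0,.03),S((274,157))),('scene',(0,0,.038),S((291,172)))]
q,c,r=fit(t,[.5,-.2,0]);print('tester',q,c,r.reshape(-1,2))
T=lambda p:U(p,(285,210),8);S=lambda p:U(p,(240,170),7)
for n,tp,sp in(('blue',[(103,38),(185,95),(128,180),(45,127)],[(592,52),(683,52),(682,118),(590,120)]),
 ('green',[(708,55),(757,142),(677,192),(625,100)],[(107,248),(200,287),(147,345),(53,307)])):
  P=np.array([at('top',*T(u),.032) for u in tp]);Q=np.array([at('scene',*S(u),.032) for u in sp])
  for X in(P,Q):
    e=np.roll(X,-1,0)-X; print(n,X.mean(0)[:2],np.linalg.norm(e,axis=1),np.arctan2(e[:,1],e[:,0]))
E
```

```text
case [ 0.5605  0.1898 -0.0117] 6.708882360374784 [[ 0.2807 -2.9516]
 [-0.0931 -2.2595]
 [-1.0712  1.1926]
 [ 0.4152 -0.2769]
 [-1.8876 -0.7299]
 [ 0.0745 -1.1966]]
grip top [ 0.0212 -0.0352]
grip top [ 0.0199 -0.0699]
grip top [-0.026  -0.0392]
grip top [-0.0265 -0.0691]
grip sc [ 0.0229 -0.0713]
grip sc [ 0.0228 -0.039 ]
grip sc [-0.0234 -0.0672]
grip sc [-0.0227 -0.039 ]
tester [ 0.6276 -0.2294 -0.1696] 0.17480801498436627 [[-0.0314 -0.1795]
 [-0.1701  0.0191]
 [-0.1069  0.1713]
 [-0.058  -0.2559]
 [-0.1293 -0.1018]
 [-0.1995 -0.2458]
 [-0.135   0.1371]
 [-0.1143  0.0585]]
blue [ 0.4953 -0.0199] [0.0319 0.0325 0.0314 0.0338] [-2.2073  2.5247  0.9752 -0.6015]
blue [ 0.4954 -0.0183] [0.03   0.0338 0.0296 0.0348] [ 0.947  -0.6404 -2.1603  2.5128]
green [ 0.4859 -0.2031] [0.0317 0.0301 0.0335 0.0302] [-2.6681  2.0956  0.4774 -1.1058]
green [ 0.487  -0.2026] [0.0353 0.0287 0.0346 0.0296] [ 0.4251 -1.1049 -2.6907  2.0587]
```

Run:
```python
from fit import *
np.set_printoptions(precision=4,suppress=True)
T=lambda p:U(p,(165,160),8);S=lambda p:U(p,(355,125),8)
case=[('top',(-.085,.116,.058),T((42,586))),('top',(-.085,-.116,.058),T((768,586))),
('scene',(-.085,-.116,.058),S((38,238))),('scene',(.085,-.116,.058),S((410,553)))]
q,c,r=fit(case,[.5,.2,0]);print('case',q,c,r.reshape(-1,2))
g=[('top',(.023,.017,.088),T((493,235))),('top',(.023,-.017,.088),T((605,237))),('top',(-.023,.015,.088),T((505,387))),('top',(-.023,-.015,.088),T((602,387))),
('scene',(.023,-.017,.088),S((393,280))),('scene',(.023,.017,.088),S((480,240))),('scene',(-.023,-.015,.088),S((295,195))),('scene',(-.023,.015,.088),S((372,163)))]
q,c,r=fit(g,[.5,.2,0]);print('grip',q,c,r.reshape(-1,2))
```

```text
case [ 0.5624  0.1889 -0.017 ] 2.0851250483588846 [[-0.8841 -0.2023]
 [ 0.2105 -1.1851]
 [-1.692  -0.1452]
 [ 0.0179 -0.6293]]
grip [ 0.558   0.1365 -0.0131] 1.6240865197147822 [[ 0.4705 -0.0139]
 [ 0.185  -0.5119]
 [-0.3643 -0.4607]
 [-0.3328 -0.6648]
 [-0.2013 -0.5283]
 [ 0.4043 -0.7576]
 [-0.7709 -0.1502]
 [-0.3776 -0.5292]]
```

```bash
cat > go.py <<'E'
import sys
from h import *
from scipy.spatial.transform import Rotation as Rn
x,y,z,a=map(float,sys.argv[1:5])
s=telemetry.sense();R=Rn.from_rotvec(s['eef_rot']).as_matrix()
d=R.T@(np.array([x,y,z])-s['tcp_pos'])*1000
cur=np.arctan2(R[1,0],R[0,0]); t=-(a-cur); t=(t+np.pi/2)%np.pi-np.pi/2
print('shift',d.round(1),'turn',round(t,4),'now',s['tcp_pos'].round(4),'ang',round(cur,4),'q6',s['qpos'][5].round(2),'t',s['time_s'],'F',s['wrist_force'].round(1),'w',round(s['gripper_width'],3))
E
python3 go.py .559 .1365 .16 -.013
```

```text
shift [-265.9  449.9   79. ] turn 1.15 now [0.2625 0.5669 0.2388] ang 1.137 q6 -0.11 t 0.3 F [-0.5  0.  -0.4] w 1.0
```

```bash
python3 -m creep '[[[-33,56,0],0.15],[[-66,112,0],0.3],[[-100,168,10],0.45],[[-133,225,20],0.6],[[-166,281,30],0.75],[[-200,337,40],0.9],[[-233,394,60],1.05],[[-266,450,79],1.15],[[-266,450,79],1.15],[[-266,450,79],1.15],[[-266,450,79],1.15],[[-266,450,79],1.15],[[-266,450,79],1.15]]' 0; python3 go.py .559 .1365 .066 -.013
python3 - <<'E'
from h import *
grab('top','t6.png'); grab('scene','s6.png',(300,60,500,220),4)
E
```

```text
time_s: 1.92
tcp_pos: [0.5589, 0.1377, 0.1608]
eef_rot: [-3.141, 0.018, -0.001]
wrist_force: [-1.0, 0.8, 0.7]
gripper_width: 1.002
shift [ 0.1  1.3 94.8] turn 0.0017 now [0.5589 0.1377 0.1608] ang -0.0113 q6 0.13 t 1.925 F [-1.   0.8  0.7] w 1.002
```

View pics/t6.png

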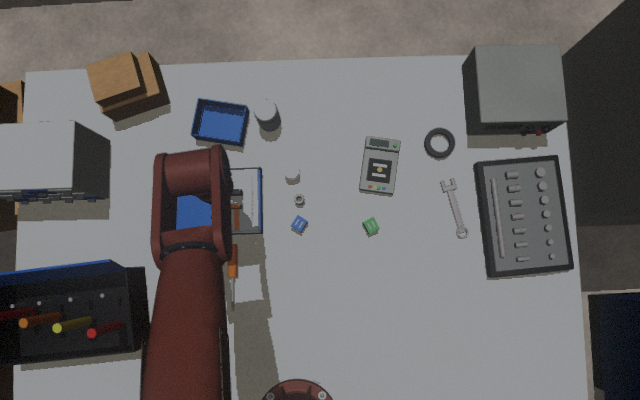

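View pics/s6.png

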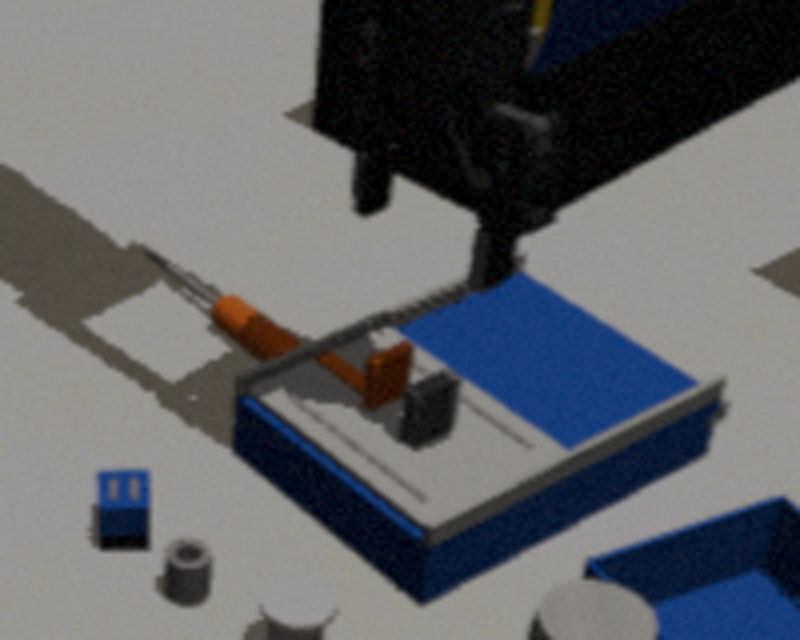

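```bash
python3 -m creep '[[[0,1,20],0],[[0,1,40],0],[[0,1,60],0],[[0,1,72],0],[[0,1,80],0],[[0,1,86],0],[[0,1,91],0],[[0,1,95],0],[[0,1,95],0],[[0,1,95],0]]' 0; python3 go.py .559 .1365 .066 -.013
python3 - <<'E'
from h import *
grab('scene','s7.png',(340,100,460,200),6)
E
```

```text
time_s: 3.28
tcp_pos: [0.5594, 0.1357, 0.0656]
eef_rot: [-3.141, 0.02, -0.001]
wrist_force: [1.2, -0.8, 0.5]
gripper_width: 1.001
shift [-0.4 -0.8 -0.4] turn 0.0 now [0.5594 0.1357 0.0656] ang -0.013 q6 0.13 t 3.275 F [ 1.2 -0.8  0.5] w 1.001
```

View pics/s7.png

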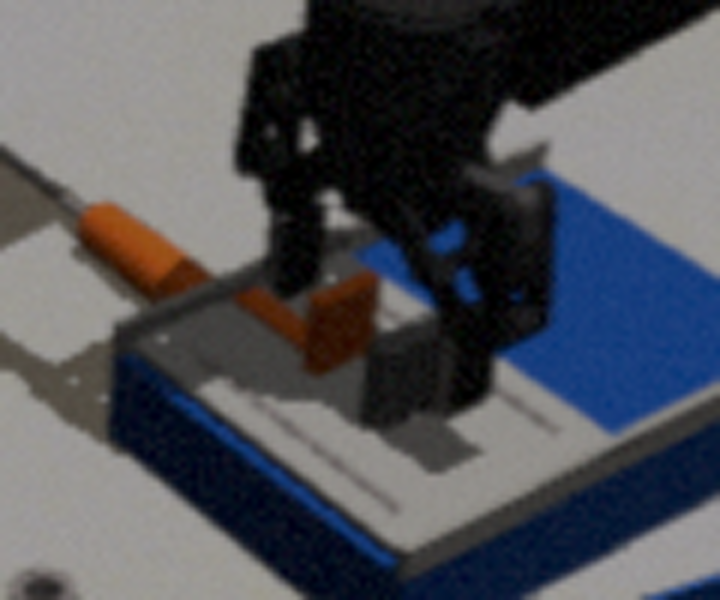

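```bash
python3 -m creep '[[[2,0,0],0],[[2,0,0],0],[[2,0,0],0],[[2,0,0],0],[[2,0,0],0],[[2,0,0],0]]' 105
python3 - <<'E'
from h import *
grab('scene','s8.png',(340,100,460,200),6)
E
```

```text
time_s: 4.08
tcp_pos: [0.5611, 0.1356, 0.0653]
eef_rot: [3.141, -0.02, -0.0]
wrist_force: [-0.4, -0.1, 0.5]
gripper_width: 0.588
```

View pics/s8.png

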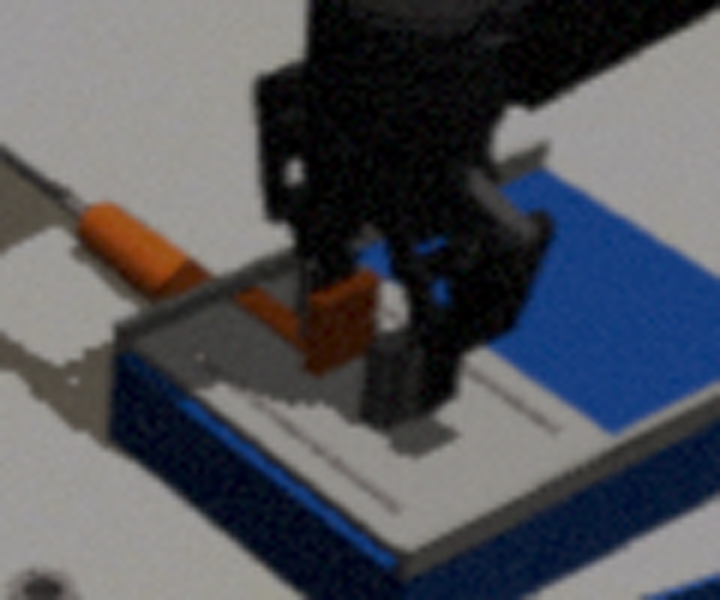

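```bash
python3 -m creep '[[[0,0,0],0],[[0,0,0],0],[[0,0,0],0]]' 125;python3 -m creep '[[[0,0,0],0],[[0,0,0],0],[[0,0,0],0],[[0,0,0],0],[[0,0,0],0],[[0,0,0],0]]' 200
python3 - <<'E'
from h import *
grab('scene','s9.png',(340,100,460,200),6)
E
```

```text
time_s: 4.5
tcp_pos: [0.5604, 0.1356, 0.0652]
eef_rot: [3.141, -0.02, -0.003]
wrist_force: [-4.4, 0.2, 4.1]
gripper_width: 0.508
time_s: 5.25
tcp_pos: [0.5629, 0.1356, 0.0663]
eef_rot: [-3.141, 0.019, -0.004]
wrist_force: [4.6, -0.0, 4.2]
gripper_width: 0.437
```

View pics/s9.png

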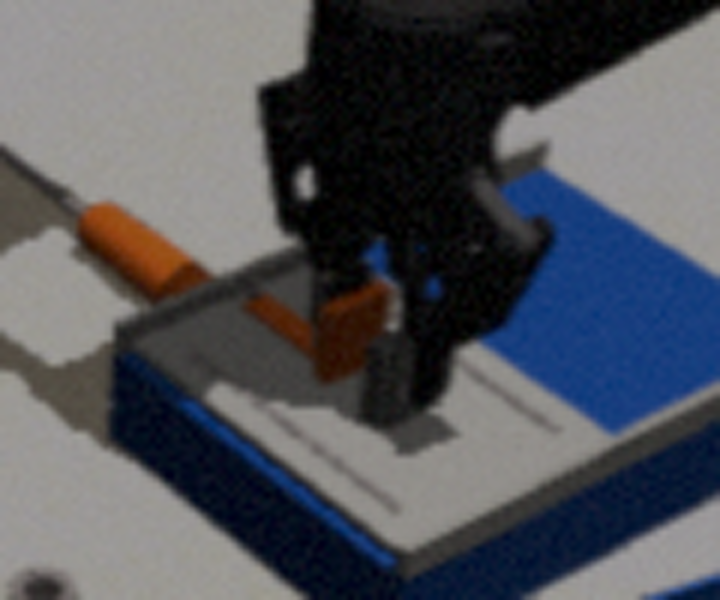

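```bash
python3 -m creep '[[[0,-5,0],0],[[0,-12,0],0],[[0,-20,0],0],[[0,-28,0],0],[[0,-36,0],0],[[0,-44,0],0],[[0,-52,0],0],[[0,-60,0],0]]';python3 go.py .559 .1365 .066 -.013; python3 -m creep '[[[0,-8,0],0],[[0,-16,0],0],[[0,-24,0],0],[[0,-32,0],0],[[0,-40,0],0],[[0,-46,0],0],[[0,-50,0],0],[[0,-52,0],0],[[0,-52,0],0],[[0,-52,0],0]]'
python3 - <<'E'
from h import *
grab('scene','s10.png',(340,70,500,200),5)
E
```

```text
time_s: 6.3
tcp_pos: [0.5629, 0.1957, 0.0663]
eef_rot: [3.141, -0.02, 0.002]
wrist_force: [3.7, -2.4, 7.0]
gripper_width: 0.438
shift [-3.2 59.3  0.3] turn 0.0005 now [0.5629 0.1957 0.0663] ang -0.0125 q6 0.23 t 6.3 F [ 3.7 -2.4  7. ] w 0.438
time_s: 7.55
tcp_pos: [0.5629, 0.2456, 0.0663]
eef_rot: [3.138, -0.02, -0.001]
wrist_force: [1.7, -7.6, 8.9]
gripper_width: 0.437
```

View pics/s10.png

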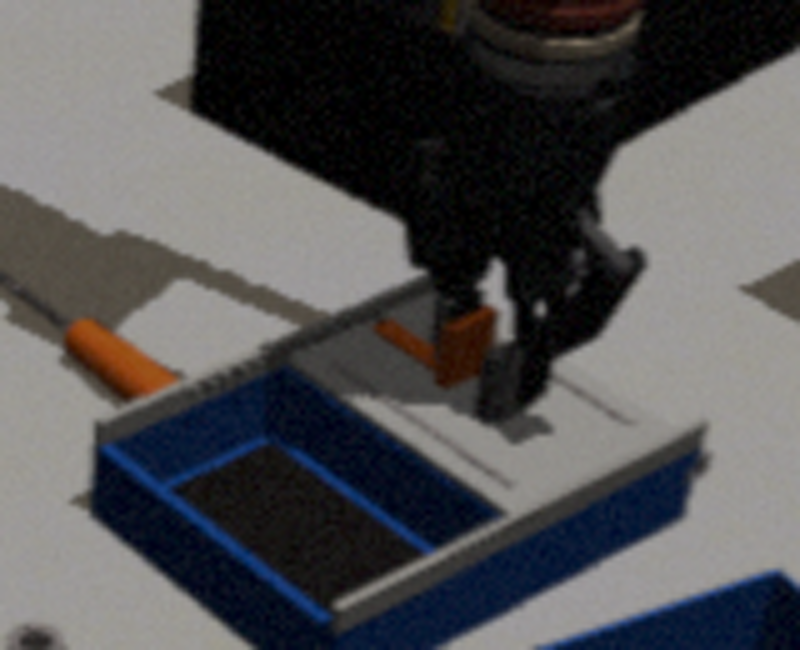

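```bash
python3 -m creep '[[[0,0,0],0],[[0,0,0],0],[[0,0,0],0],[[0,0,0],0],[[0,0,0],0],[[0,0,0],0]]' 0;  python3 -m creep '[[[0,0,-20],0],[[0,0,-50],0],[[0,0,-80],0],[[0,0,-110],0],[[0,0,-110],0]]'
python3 - <<'E'
from h import *
grab('scene','s11.png',(340,70,500,200),5)
E
python3 go.py .4864 -.2028 .13 .455
```

```text
time_s: 8.35
tcp_pos: [0.5627, 0.2477, 0.0653]
eef_rot: [-3.141, 0.02, -0.0]
wrist_force: [-0.0, -0.7, -0.7]
gripper_width: 1.002
time_s: 8.98
tcp_pos: [0.5656, 0.2485, 0.1806]
eef_rot: [-3.139, 0.02, -0.014]
wrist_force: [0.5, -0.3, -0.4]
gripper_width: 1.001
shift [-72.  451.9  47. ] turn -0.468 now [0.564  0.248  0.1781] ang -0.013 q6 0.31 t 9.025 F [ 0.8 -0.1 -0.6] w 1.004
```

View pics/s11.png

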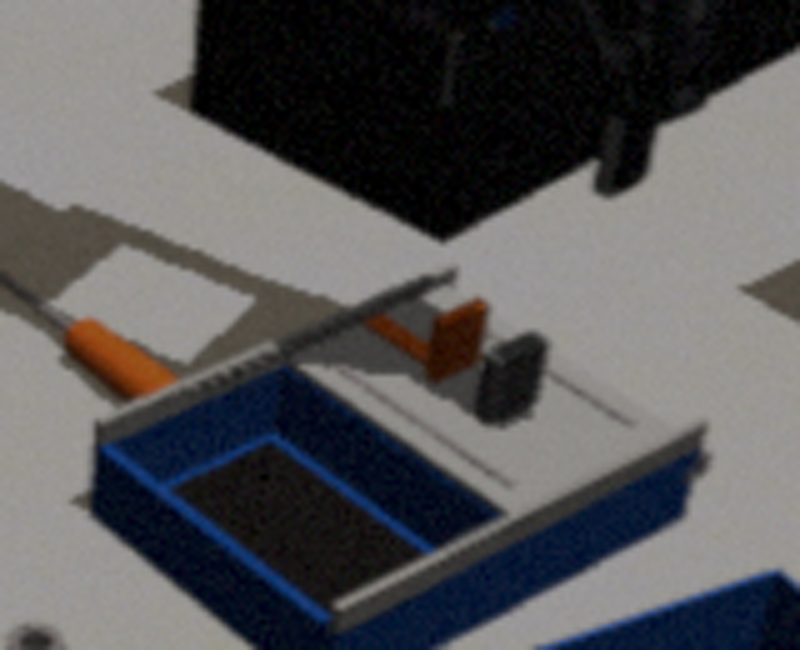

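```bash
python3 -m creep '[[[-12,50,0],-0.08],[[-24,110,0],-0.16],[[-36,170,0],-0.24],[[-48,230,0],-0.32],[[-60,290,0],-0.4],[[-72,350,10],-0.46],[[-72,410,30],-0.468],[[-72,452,47],-0.468],[[-72,452,47],-0.468],[[-72,452,47],-0.468],[[-72,452,47],-0.468]]' 60; python3 go.py .4864 -.2028 .013 .457
python3 - <<'E'
from h import *
b=optics.grab_frame('scene');b=np.clip(b*1.4,0,255).astype(np.uint8)
save(b,'s12.png',(220,120,380,250),5)
E
```

```text
time_s: 10.4
tcp_pos: [0.4849, -0.2022, 0.1284]
eef_rot: [-3.06, -0.711, -0.0]
wrist_force: [-1.0, 0.0, -0.5]
gripper_width: 0.768
shift [  1.1   1.3 115.4] turn -0.0005 now [ 0.4849 -0.2022  0.1284] ang 0.4565 q6 -0.99 t 10.4 F [-1.   0.  -0.5] w 0.768
```

View pics/s12.png

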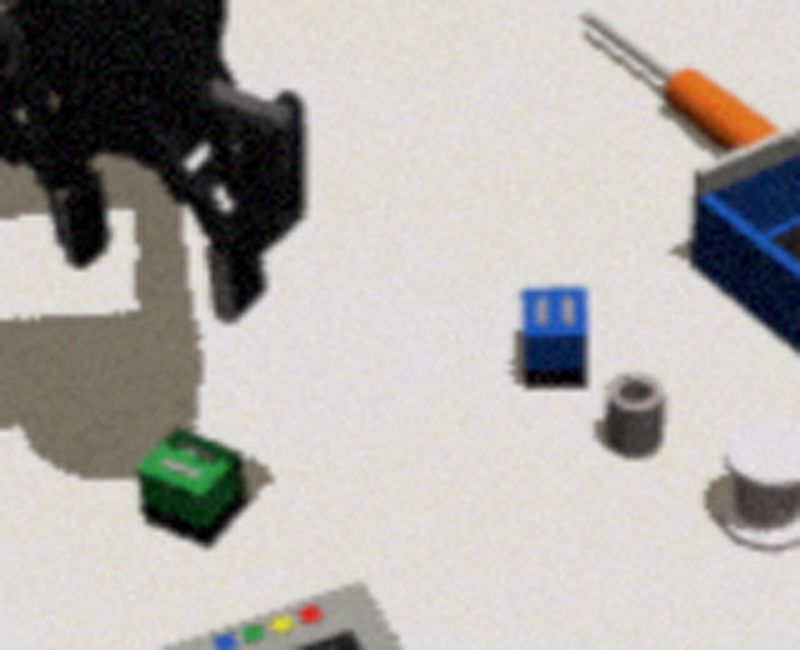

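```bash
python3 -m creep '[[[1,1,25],0],[[1,1,50],0],[[1,1,75],0],[[1,1,92],0],[[1,1,104],0],[[1,1,112],0],[[1,1,115],0],[[1,1,115],0],[[1,1,115],0]]' 60; python3 go.py .4864 -.2028 .013 .457
python3 - <<'E'
from h import *
b=optics.grab_frame('scene');b=np.clip(b*1.4,0,255).astype(np.uint8)
save(b,'s13.png',(220,160,320,240),7)
E
```

```text
time_s: 11.58
tcp_pos: [0.4866, -0.2043, 0.0139]
eef_rot: [3.06, 0.708, 0.001]
wrist_force: [-0.0, -1.1, 0.5]
gripper_width: 0.764
shift [ 0.4 -1.4  0.9] turn -0.0021 now [ 0.4866 -0.2043  0.0139] ang 0.4549 q6 -0.99 t 11.575 F [-0.  -1.1  0.5] w 0.764
```

View pics/s13.png

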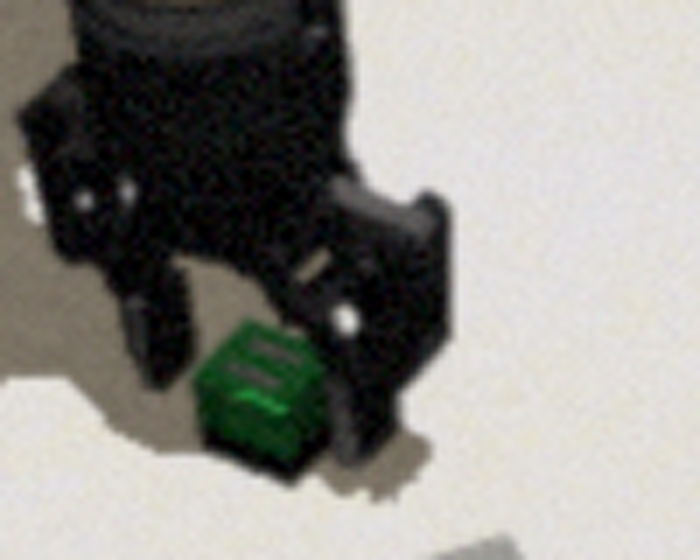

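```bash
python3 -m creep '[[[0,0,0],0],[[0,0,0],0],[[0,0,0],0],[[0,0,0],0],[[0,0,0],0],[[0,0,0],0]]' 230; python3 -m creep '[[[0,0,-15],0],[[0,0,-40],0],[[0,0,-60],0],[[0,0,-80],0],[[0,0,-80],0],[[0,0,-80],0]]'; python3 go.py .6276 -.2294 .1 -.17
python3 - <<'E'
from h import *
b=optics.grab_frame('scene');b=np.clip(b*1.4,0,255).astype(np.uint8)
save(b,'s14.png',(210,110,330,210),6)
E
```

```text
time_s: 12.38
tcp_pos: [0.4867, -0.2042, 0.0138]
eef_rot: [3.06, 0.708, 0.001]
wrist_force: [-0.1, 0.4, 5.3]
gripper_width: 0.387
time_s: 13.12
tcp_pos: [0.4854, -0.2034, 0.0926]
eef_rot: [-3.06, -0.708, 0.002]
wrist_force: [-0.3, 0.1, -0.8]
gripper_width: 0.387
shift [116.4  85.8  -7.6] turn 0.625 now [ 0.4854 -0.2034  0.0926] ang 0.455 q6 -0.99 t 13.125 F [-0.3  0.1 -0.8] w 0.387
```

View pics/s14.png

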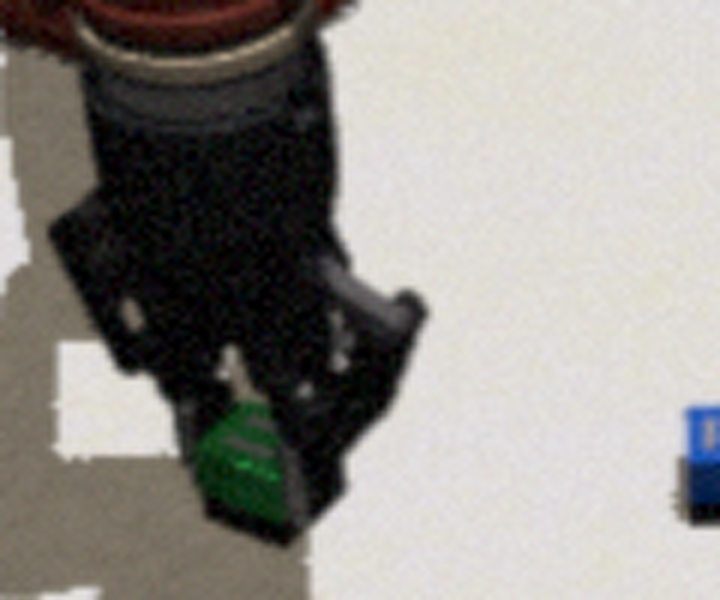

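```bash
python3 -m creep '[[[20,15,-5],0.12],[[45,33,-8],0.25],[[70,51,-8],0.38],[[95,70,-8],0.5],[[116,86,-8],0.625],[[116,86,-8],0.625],[[116,86,-8],0.625],[[116,86,-8],0.625],[[116,86,-8],0.625]]'; python3 go.py .6274 -.2307 .0432 -.17
python3 - <<'E'
from h import *
b=optics.grab_frame('scene');b=np.clip(b*1.4,0,255).astype(np.uint8)
save(b,'s15.png',(220,180,340,290),6)
E
```

```text
time_s: 14.3
tcp_pos: [0.6273, -0.23, 0.1012]
eef_rot: [-3.13, 0.267, 0.001]
wrist_force: [-0.1, 0.7, 0.0]
gripper_width: 0.388
shift [ 0.2  0.7 58. ] turn 0.0001 now [ 0.6273 -0.23    0.1012] ang -0.1699 q6 -0.29 t 14.3 F [-0.1  0.7  0. ] w 0.388
```

View pics/s15.png

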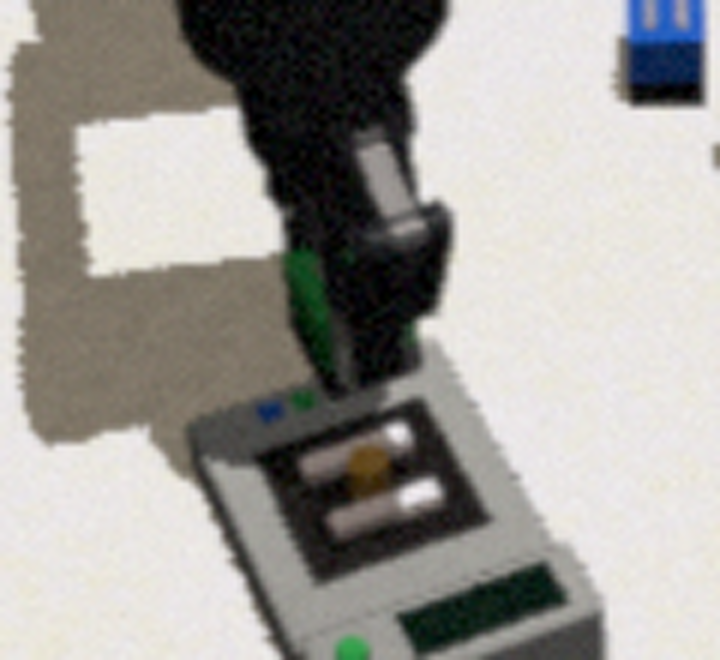

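```bash
python3 -m creep '[[[0,1,12],0],[[0,1,24],0],[[0,1,34],0],[[0,1,41],0],[[0,1,46],0],[[0,1,50],0],[[0,1,53],0],[[0,1,55],0],[[0,1,57],0],[[0,1,57],0],[[0,1,57],0]]'; python3 go.py .6274 -.2307 .0437 -.17
python3 - <<'E'
from h import *
b=optics.grab_frame('scene');b=np.clip(b*1.4,0,255).astype(np.uint8)
save(b,'s16.png',(240,215,320,285),8)
E
```

```text
time_s: 15.72
tcp_pos: [0.6281, -0.2312, 0.0457]
eef_rot: [3.13, -0.267, 0.0]
wrist_force: [-3.3, 1.5, 6.5]
gripper_width: 0.385
shift [-0.8 -0.4  2. ] turn 0.0001 now [ 0.6281 -0.2312  0.0457] ang -0.1699 q6 -0.29 t 15.725 F [-3.3  1.5  6.5] w 0.385
```

View pics/s16.png

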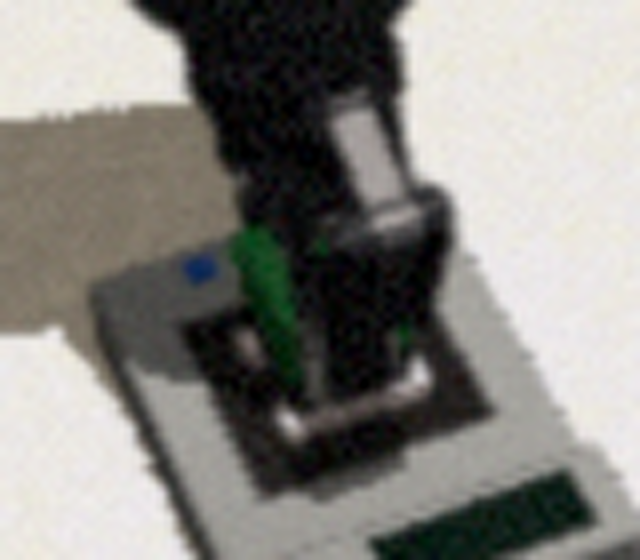

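```bash
python3 -m creep '[[[0,0,1],0],[[0,0,2],0],[[0,0,2],0],[[0,0,2],0]]'; python3 -m creep '[[[0,0,1],0],[[0,0,1],0],[[0,0,1],0]]'
```

```text
time_s: 16.27
tcp_pos: [0.6281, -0.2312, 0.0439]
eef_rot: [3.13, -0.267, 0.0]
wrist_force: [-3.6, 2.2, 7.4]
gripper_width: 0.388
time_s: 16.65
tcp_pos: [0.6282, -0.2312, 0.0438]
eef_rot: [3.13, -0.266, -0.0]
wrist_force: [-4.2, 1.5, 9.8]
gripper_width: 0.39
```

```bash
python3 -m creep '[[[0,0,1],0],[[0,0,1],0],[[0,0,1],0]]'
python3 - <<'E'
from h import *
b=optics.grab_frame('scene');b=np.clip(b*1.4,0,255).astype(np.uint8)
save(b,'s17.png',(240,215,320,285),8)
E
```

```text
time_s: 17.02
tcp_pos: [0.6282, -0.2312, 0.0438]
eef_rot: [3.13, -0.266, -0.001]
wrist_force: [-6.5, 3.0, 15.4]
gripper_width: 0.385
```

View pics/s17.png

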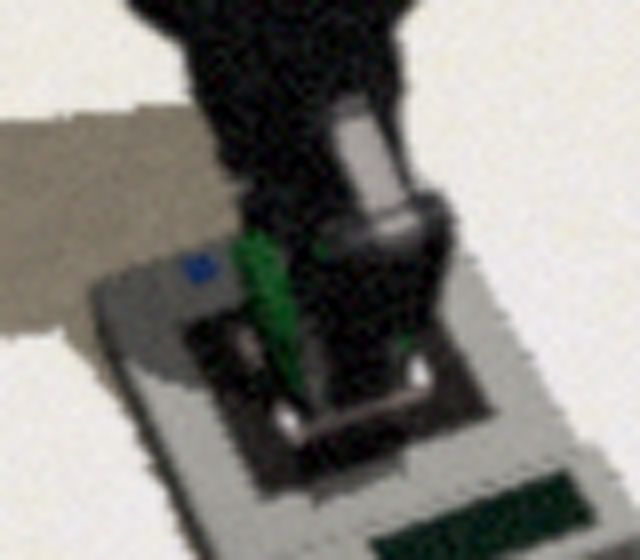

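```bash
python3 -m creep '[[[0,0,0],0],[[0,0,0],0],[[0,0,0],0],[[0,0,0],0],[[0,0,0],0],[[0,0,0],0],[[0,0,0],0],[[0,0,0],0],[[0,0,0],0],[[0,0,0],0],[[0,0,0],0],[[0,0,0],0],[[0,0,0],0],[[0,0,0],0],[[0,0,0],0],[[0,0,0],0],[[0,0,0],0],[[0,0,0],0],[[0,0,0],0]]'; python3 -m creep '[[[0,0,-10],0],[[0,0,-30],0],[[0,0,-60],0],[[0,0,-90],0],[[0,0,-90],0],[[0,0,-90],0]]'
python3 - <<'E'
import numpy as np
q=(.5615,.1889,-.0145)
for l in((.035,-.06),(-.035,-.06)):
  print(q[0]+np.cos(q[2])*l[0]-np.sin(q[2])*l[1],q[1]+np.sin(q[2])*l[0]+np.cos(q[2])*l[1])
E
python3 go.py .596 .1285 .135 -.0145
```

```text
time_s: 19.45
tcp_pos: [0.6282, -0.2313, 0.0438]
eef_rot: [3.13, -0.266, -0.001]
wrist_force: [-6.7, 3.5, 14.9]
gripper_width: 0.384
time_s: 20.2
tcp_pos: [0.6275, -0.2309, 0.1295]
eef_rot: [-3.13, 0.267, 0.001]
wrist_force: [-0.5, -0.2, -0.4]
gripper_width: 0.387
0.5956263511753948 0.128398825172947
0.5256337097964643 0.12941378960602926
shift [ -91.8 -348.9   -5.4] turn -0.1555 now [ 0.6275 -0.2309  0.1295] ang -0.17 q6 -0.29 t 20.2 F [-0.5 -0.2 -0.4] w 0.387
```

```bash
python3 -m creep '[[[0,0,-25],0],[[-12,-45,-30],-0.05],[[-27,-100,-30],-0.1],[[-42,-155,-30],-0.155],[[-57,-210,-30],-0.155],[[-72,-265,-30],-0.155],[[-85,-315,-25],-0.155],[[-92,-349,-15],-0.155],[[-92,-349,-6],-0.155],[[-92,-349,-6],-0.155],[[-92,-349,-6],-0.155],[[-92,-349,-6],-0.155]]'; python3 go.py .596 .1285 .02 -.0145;  python3 - <<'E'
from h import *
b=optics.grab_frame('scene');b=np.clip(b*1.4,0,255).astype(np.uint8)
save(b,'s18.png',(320,90,480,220),5)
E
```

```text
time_s: 21.7
tcp_pos: [0.5968, 0.1273, 0.1367]
eef_rot: [3.141, -0.026, 0.001]
wrist_force: [-0.9, -0.3, -0.3]
gripper_width: 0.387
shift [ -0.9  -1.2 116.7] turn -0.0022 now [0.5968 0.1273 0.1367] ang -0.0167 q6 0.11 t 21.7 F [-0.9 -0.3 -0.3] w 0.387
```

View pics/s18.png

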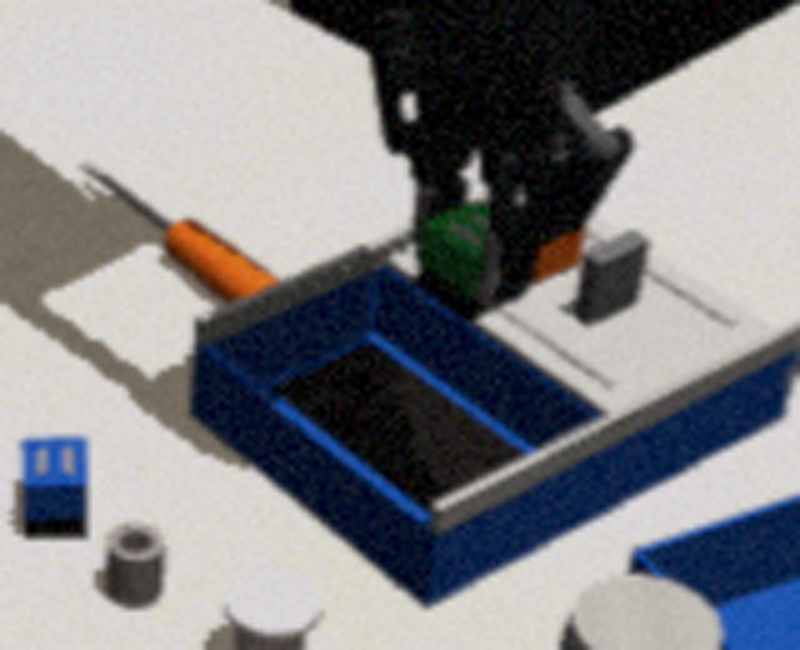

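```bash
python3 go.py .561 .157 .0195 -.0145; python3 -m creep '[[[-18,-15,20],0],[[-36,-29,40],0],[[-36,-29,55],0],[[-36,-29,70],0],[[-36,-29,82],0],[[-36,-29,94],0],[[-36,-29,104],0],[[-36,-29,112],0],[[-36,-29,116],0],[[-36,-29,116],0],[[-36,-29,116],0]]';python3 go.py .561 .157 .0195 -.0145
```

```text
shift [-36.4 -29.  117.3] turn -0.002 now [0.5968 0.1274 0.1368] ang -0.0165 q6 0.11 t 21.75 F [ 0.1 -0.5 -0.5] w 0.39
time_s: 23.12
tcp_pos: [0.5612, 0.158, 0.0208]
eef_rot: [-3.141, 0.023, -0.001]
wrist_force: [0.4, -0.1, -1.0]
gripper_width: 0.382
shift [-0.2  1.   1.3] turn -0.0004 now [0.5612 0.158  0.0208] ang -0.0149 q6 0.17 t 23.125 F [ 0.4 -0.1 -1. ] w 0.382
```

Down 2 mm more, release partly, then up.

```bash
python3 -m creep '[[[0,0,2],0],[[0,0,2],0],[[0,0,2],0]]'; python3 -m creep '[[[0,0,2],0],[[0,0,2],0],[[0,0,2],0],[[0,0,2],0]]' 90;  python3 -m creep '[[[0,0,-15],0],[[0,0,-40],0],[[0,0,-75],0],[[0,0,-115],0],[[0,0,-115],0],[[0,0,-115],0]]'; python3 go.py .4953 -.0191 .13 .955
python3 - <<'E'
from h import *
b=optics.grab_frame('scene');b=np.clip(b*1.4,0,255).astype(np.uint8)
save(b,'s19.png',(320,90,480,220),5)
E
```

```text
time_s: 23.5
tcp_pos: [0.5608, 0.1579, 0.0184]
eef_rot: [3.142, -0.024, 0.0]
wrist_force: [-0.7, 0.2, -1.3]
gripper_width: 0.385
time_s: 24.0
tcp_pos: [0.5608, 0.1579, 0.0164]
eef_rot: [-3.141, 0.024, -0.0]
wrist_force: [0.1, 0.3, -0.6]
gripper_width: 0.646
time_s: 24.75
tcp_pos: [0.5606, 0.1579, 0.1318]
eef_rot: [-3.141, 0.024, -0.001]
wrist_force: [-0.4, -0.3, -0.5]
gripper_width: 0.645
shift [-62.7 178.    1.7] turn -0.97 now [0.5606 0.1579 0.1318] ang -0.015 q6 0.17 t 24.75 F [-0.4 -0.3 -0.5] w 0.645
```

View pics/s19.png

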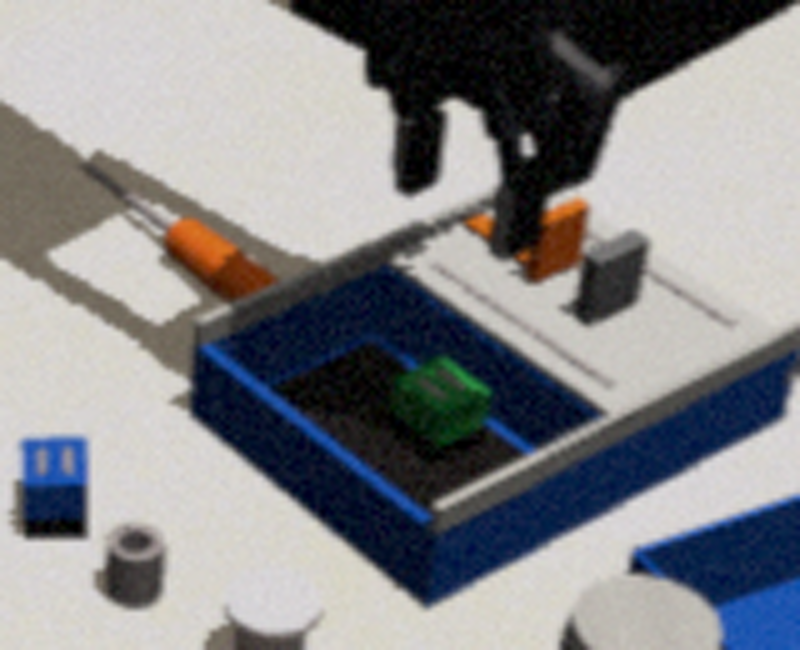

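```bash
python3 - <<'E'
from h import *
print('socket',at('top',299,199,.03)[:2], 'green',at('scene',(440.5)/5-.5+320,380.5/5-.5+90,.036)[:2], 'can',at('top',265,104,.105)[:2])
E
python3 -m creep '[[[-10,30,-5],-0.16],[[-22,65,-5],-0.32],[[-35,100,-5],-0.48],[[-48,135,-5],-0.64],[[-60,165,0],-0.8],[[-63,178,2],-0.97],[[-63,178,2],-0.97],[[-63,178,2],-0.97],[[-63,178,2],-0.97],[[-63,178,2],-0.97]]' 65;  python3 go.py .4953 -.0191 .0135 .955
python3 - <<'E'
from h import *
b=optics.grab_frame('scene');b=np.clip(b*1.4,0,255).astype(np.uint8)
save(b,'s20.png',(290,90,410,220),5)
E
```

```text
socket [ 0.55790716 -0.02135599] green [0.55674131 0.16085025] can [0.78878616 0.05350271]
time_s: 26.05
tcp_pos: [0.4953, -0.0185, 0.1293]
eef_rot: [-2.79, -1.444, -0.0]
wrist_force: [0.5, 0.0, 0.5]
gripper_width: 0.744
shift [ -0.5   0.3 115.8] turn 0.0003 now [ 0.4953 -0.0185  0.1293] ang 0.9553 q6 -1.13 t 26.05 F [0.5 0.  0.5] w 0.744
```

View pics/s20.png

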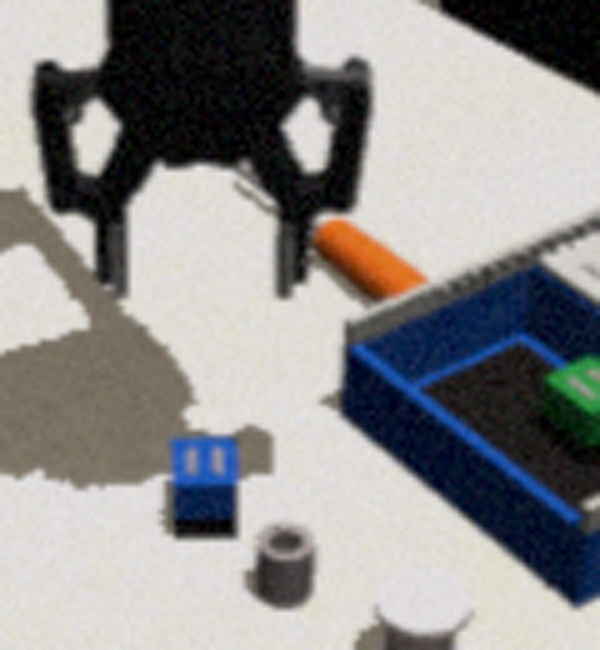

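```bash
python3 -m creep '[[[0,0,25],0],[[0,0,50],0],[[0,0,75],0],[[0,0,92],0],[[0,0,104],0],[[0,0,112],0],[[0,0,116],0],[[0,0,116],0],[[0,0,116],0]]' 65; python3 go.py .4953 -.0191 .0135 .955
python3 - <<'E'
from h import *
b=optics.grab_frame('scene');b=np.clip(b*1.4,0,255).astype(np.uint8)
save(b,'s21.png',(290,130,390,230),6)
E
```

```text
time_s: 27.22
tcp_pos: [0.4956, -0.0192, 0.0138]
eef_rot: [2.79, 1.443, 0.001]
wrist_force: [-0.1, -0.0, -0.4]
gripper_width: 0.74
shift [-0.1 -0.3  0.3] turn -0.0001 now [ 0.4956 -0.0192  0.0138] ang 0.9549 q6 -1.14 t 27.225 F [-0.1 -0.  -0.4] w 0.74
```

View pics/s21.png

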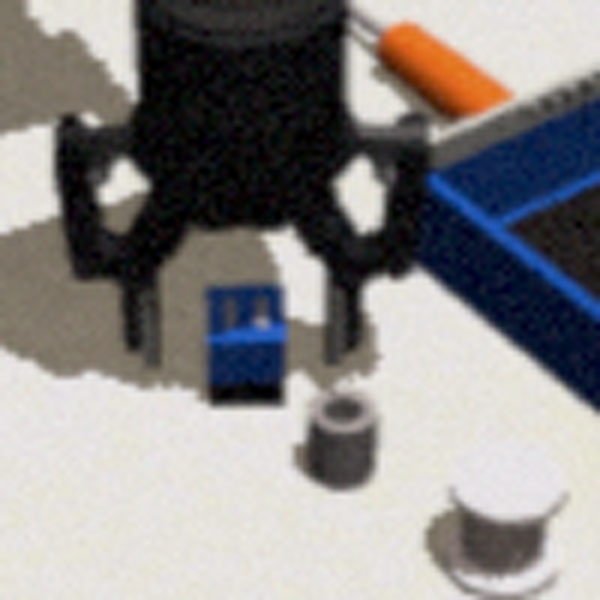

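Well centred. Close and lift.

```bash
python3 -m creep '[[[0,0,0],0],[[0,0,0],0],[[0,0,0],0],[[0,0,0],0],[[0,0,0],0],[[0,0,0],0]]' 230; python3 -m creep '[[[0,0,-15],0],[[0,0,-40],0],[[0,0,-70],0],[[0,0,-100],0],[[0,0,-100],0],[[0,0,-100],0]]'; python3 go.py .6276 -.2294 .1 -.17
python3 - <<'E'
from h import *
b=optics.grab_frame('scene');b=np.clip(b*1.4,0,255).astype(np.uint8)
save(b,'s22.png',(290,90,390,190),6)
E
```

```text
time_s: 28.02
tcp_pos: [0.4957, -0.0192, 0.0138]
eef_rot: [2.79, 1.444, 0.001]
wrist_force: [0.1, 0.7, 5.8]
gripper_width: 0.341
time_s: 28.78
tcp_pos: [0.494, -0.0189, 0.1124]
eef_rot: [-2.789, -1.443, 0.002]
wrist_force: [-0.5, 0.4, -2.3]
gripper_width: 0.34
shift [-94.6 230.7  12.1] turn 1.125 now [ 0.494  -0.0189  0.1124] ang 0.955 q6 -1.14 t 28.775 F [-0.5  0.4 -2.3] w 0.34
```

View pics/s22.png

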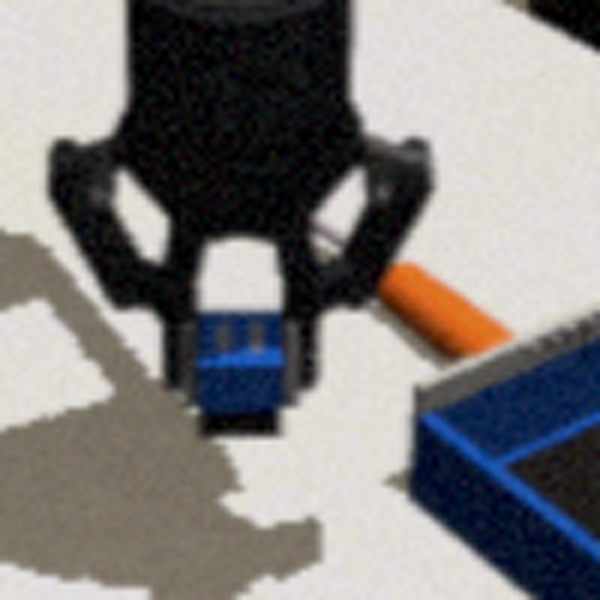

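```bash
python3 -m creep '[[[-13,32,0],0.15],[[-27,65,0],0.3],[[-41,100,0],0.45],[[-55,135,0],0.6],[[-69,168,3],0.75],[[-82,200,6],0.9],[[-95,231,12],1.05],[[-95,231,12],1.125],[[-95,231,12],1.125],[[-95,231,12],1.125],[[-95,231,12],1.125]]'; python3 go.py .6276 -.2294 .0437 -.17
```

```text
time_s: 30.2
tcp_pos: [0.6284, -0.2295, 0.1009]
eef_rot: [-3.13, 0.265, 0.001]
wrist_force: [0.0, -0.4, -0.0]
gripper_width: 0.334
shift [-0.8  0.  57.2] turn 0.0011 now [ 0.6284 -0.2295  0.1009] ang -0.1689 q6 -0.29 t 30.2 F [ 0.  -0.4 -0. ] w 0.334
```

```bash
python3 -m creep '[[[-1,0,12],0],[[-1,0,24],0],[[-1,0,34],0],[[-1,0,41],0],[[-1,0,46],0],[[-1,0,50],0],[[-1,0,53],0],[[-1,0,56],0],[[-1,0,58],0],[[-1,0,59],0],[[-1,0,59],0],[[-1,0,59],0]]'; python3 go.py .6276 -.2294 .0437 -.17;  python3 -m creep '[[[0,0,1],0],[[0,0,1],0],[[0,0,1],0]]';python3 - <<'E'
from h import *
b=optics.grab_frame('scene');b=np.clip(b*1.4,0,255).astype(np.uint8)
save(b,'s23.png',(240,215,320,285),8)
E
```

```text
time_s: 31.7
tcp_pos: [0.628, -0.23, 0.0438]
eef_rot: [3.13, -0.267, 0.0]
wrist_force: [-3.4, 1.6, 7.6]
gripper_width: 0.339
shift [-0.5 -0.6  0.1] turn 0.0001 now [ 0.628  -0.23    0.0438] ang -0.1699 q6 -0.29 t 31.7 F [-3.4  1.6  7.6] w 0.339
time_s: 32.08
tcp_pos: [0.628, -0.23, 0.0438]
eef_rot: [3.13, -0.266, -0.0]
wrist_force: [-5.1, 2.8, 11.6]
gripper_width: 0.341
```

View pics/s23.png

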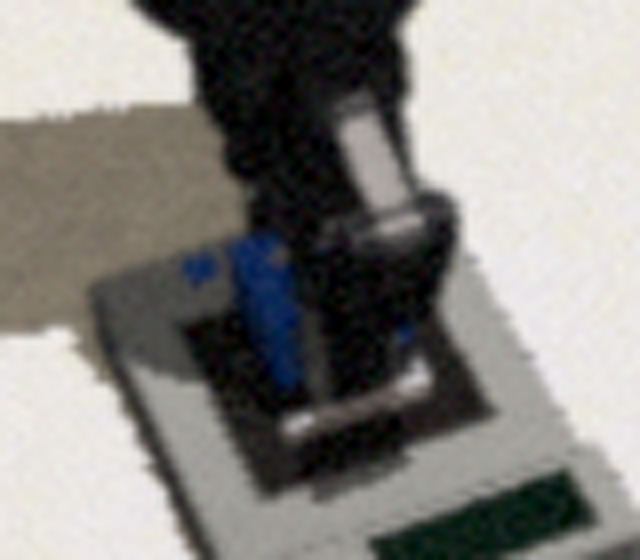

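Seated (force up with no travel). Hold 2.4 s, then lift.

```bash
python3 -m creep '[[[0,0,1],0],[[0,0,1],0],[[0,0,1],0],[[0,0,1],0],[[0,0,1],0],[[0,0,1],0],[[0,0,1],0],[[0,0,1],0],[[0,0,1],0],[[0,0,1],0],[[0,0,1],0],[[0,0,1],0],[[0,0,1],0],[[0,0,1],0],[[0,0,1],0],[[0,0,1],0],[[0,0,1],0],[[0,0,1],0],[[0,0,1],0],[[0,0,1],0]]'; python3 -m creep '[[[0,0,-10],0],[[0,0,-30],0],[[0,0,-60],0],[[0,0,-90],0],[[0,0,-90],0],[[0,0,-90],0]]';python3 go.py .5604 .112 .15 -.0145
```

```text
time_s: 34.62
tcp_pos: [0.628, -0.2301, 0.0438]
eef_rot: [3.13, -0.266, -0.001]
wrist_force: [-7.2, 3.1, 15.1]
gripper_width: 0.342
time_s: 35.38
tcp_pos: [0.6273, -0.2297, 0.1294]
eef_rot: [-3.13, 0.267, 0.001]
wrist_force: [-0.5, 0.6, -0.6]
gripper_width: 0.337
shift [-123.8 -325.5  -20.4] turn -0.1555 now [ 0.6273 -0.2297  0.1294] ang -0.17 q6 -0.29 t 35.375 F [-0.5  0.6 -0.6] w 0.337
```

```bash
python3 -m creep '[[[-10,-30,-20],-0.05],[[-28,-80,-25],-0.1],[[-48,-130,-25],-0.1555],[[-68,-180,-25],-0.1555],[[-88,-235,-20],-0.1555],[[-108,-285,-20],-0.1555],[[-124,-327,-15],-0.1555],[[-124,-327,0],-0.1555],[[-124,-327,0],-0.1555],[[-124,-327,0],-0.1555],[[-124,-327,0],-0.1555]]';python3 go.py .5604 .111 .0195 -.0145
python3 - <<'E'
from h import *
b=optics.grab_frame('scene');b=np.clip(b*1.4,0,255).astype(np.uint8)
save(b,'s24.png',(320,90,480,220),5)
E
```

```text
time_s: 36.75
tcp_pos: [0.5616, 0.1122, 0.1306]
eef_rot: [3.141, -0.026, 0.001]
wrist_force: [-0.4, -0.7, -1.1]
gripper_width: 0.336
shift [ -1.2   1.2 111.1] turn -0.0018 now [0.5616 0.1122 0.1306] ang -0.0163 q6 0.09 t 36.75 F [-0.4 -0.7 -1.1] w 0.336
```

View pics/s24.png

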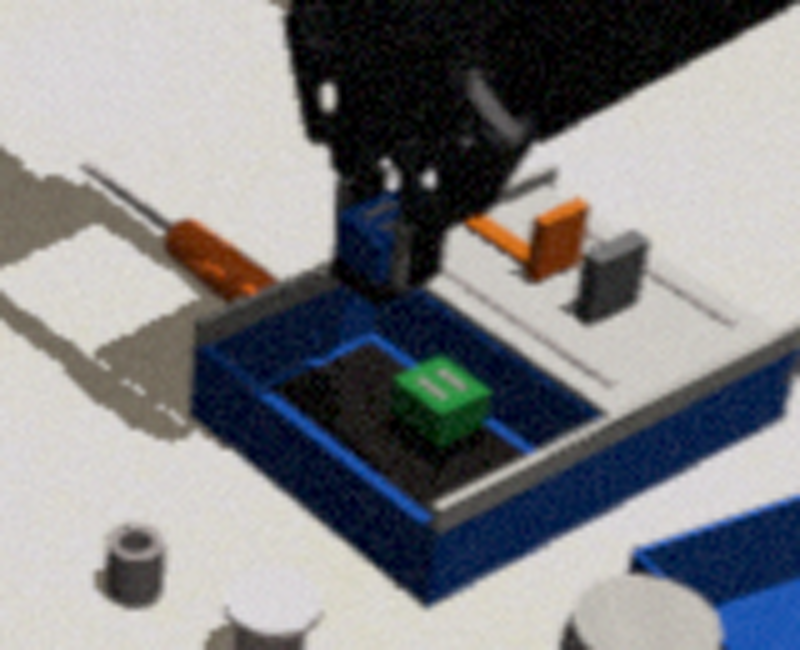

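```bash
python3 -m creep '[[[-1,1,25],0],[[-1,1,50],0],[[-1,1,70],0],[[-1,1,85],0],[[-1,1,97],0],[[-1,1,105],0],[[-1,1,110],0],[[-1,1,112],0],[[-1,1,112],0]]';python3 -m creep '[[[0,0,0],0],[[0,0,0],0],[[0,0,0],0],[[0,0,0],0]]' 90;  python3 -m creep '[[[0,0,-15],0],[[0,0,-40],0],[[0,0,-75],0],[[0,0,-115],0],[[0,0,-115],0],[[0,0,-115],0]]';python3 go.py .5615 .2463 .15 -.0145
python3 - <<'E'
from h import *
b=optics.grab_frame('scene');b=np.clip(b*1.4,0,255).astype(np.uint8)
save(b,'s25.png',(320,90,480,220),5)
E
```

```text
time_s: 37.92
tcp_pos: [0.5601, 0.1124, 0.0186]
eef_rot: [-3.141, 0.023, -0.001]
wrist_force: [-0.5, 0.2, 0.0]
gripper_width: 0.337
time_s: 38.42
tcp_pos: [0.56, 0.1124, 0.0184]
eef_rot: [-3.141, 0.023, -0.0]
wrist_force: [-1.5, -0.3, -0.1]
gripper_width: 0.648
time_s: 39.17
tcp_pos: [0.5598, 0.1124, 0.1337]
eef_rot: [-3.141, 0.023, -0.001]
wrist_force: [-1.6, -0.0, -0.3]
gripper_width: 0.649
shift [  -0.2 -134.   -16.3] turn 0.0 now [0.5598 0.1124 0.1337] ang -0.0145 q6 0.09 t 39.175 F [-1.6 -0.  -0.3] w 0.649
```

View pics/s25.png

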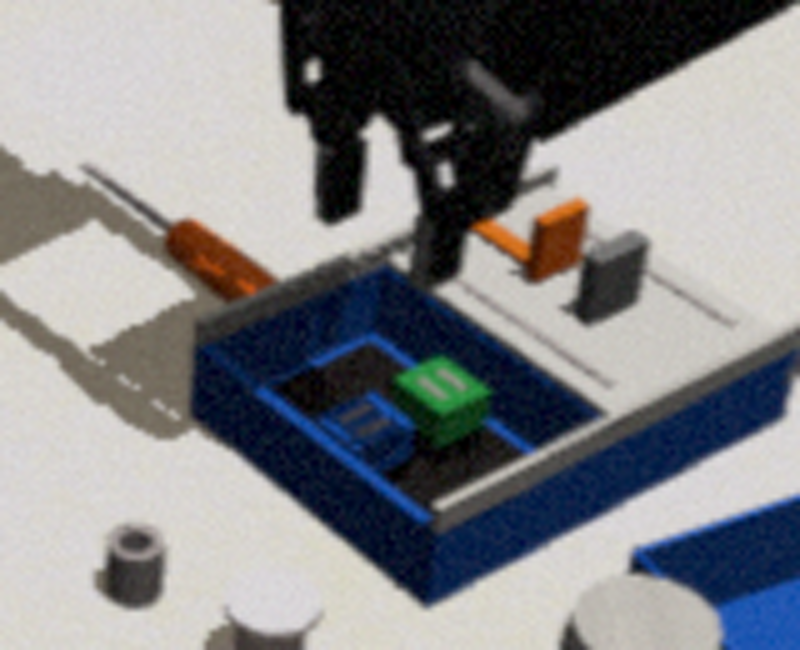

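```bash
python3 -m creep '[[[1,-35,-15],0],[[1,-75,-15],0],[[1,-110,-15],0],[[1,-134,-15],0],[[1,-134,-15],0],[[1,-134,-15],0],[[1,-134,10],0],[[1,-134,30],0],[[1,-134,45],0],[[1,-134,57],0],[[1,-134,64],0],[[1,-134,68],0],[[1,-134,68],0],[[1,-134,68],0]]' 0; python3 go.py .5615 .2463 .066 -.0145
python3 - <<'E'
from h import *
b=optics.grab_frame('scene');b=np.clip(b*1.4,0,255).astype(np.uint8)
save(b,'s26.png',(350,70,490,200),5)
E
```

```text
time_s: 40.98
tcp_pos: [0.5633, 0.2465, 0.066]
eef_rot: [-3.141, 0.023, -0.002]
wrist_force: [0.1, 0.1, -0.0]
gripper_width: 1.0
shift [-1.8  0.3 -0. ] turn 0.0001 now [0.5633 0.2465 0.066 ] ang -0.0144 q6 0.31 t 40.975 F [ 0.1  0.1 -0. ] w 1.0
```

View pics/s26.png

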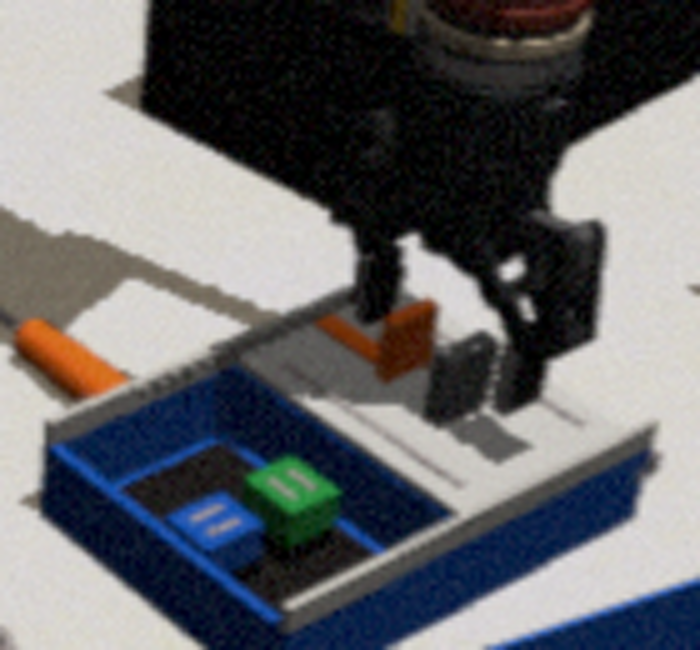

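Straddled. Squeeze, then slide home.

```bash
python3 -m creep '[[[0,0,0],0],[[0,0,0],0],[[0,0,0],0],[[0,0,0],0]]' 105; python3 -m creep '[[[0,0,0],0],[[0,0,0],0],[[0,0,0],0],[[0,0,0],0],[[0,0,0],0],[[0,0,0],0],[[0,0,0],0]]' 200; python3 -m creep '[[[0,4,0],0],[[0,10,0],0],[[0,18,0],0],[[0,26,0],0],[[0,34,0],0],[[0,42,0],0],[[0,50,0],0],[[0,58,0],0]]'; python3 -m creep '[[[0,8,0],0],[[0,16,0],0],[[0,24,0],0],[[0,32,0],0],[[0,40,0],0],[[0,46,0],0],[[0,50,0],0],[[0,53,0],0],[[0,54,0],0],[[0,54,0],0],[[0,54,0],0]]'
```

```text
time_s: 41.52
tcp_pos: [0.562, 0.2463, 0.0652]
eef_rot: [3.141, -0.023, -0.003]
wrist_force: [-4.0, -0.6, 2.2]
gripper_width: 0.586
time_s: 42.4
tcp_pos: [0.563, 0.2463, 0.0659]
eef_rot: [3.141, -0.022, -0.001]
wrist_force: [0.7, -0.2, 5.3]
gripper_width: 0.435
time_s: 43.4
tcp_pos: [0.5629, 0.188, 0.0659]
eef_rot: [-3.141, 0.022, -0.003]
wrist_force: [4.4, 2.4, 4.5]
gripper_width: 0.429
time_s: 44.78
tcp_pos: [0.5629, 0.1362, 0.0659]
eef_rot: [-3.138, 0.023, -0.007]
wrist_force: [8.0, 8.5, 2.4]
gripper_width: 0.434
```

```bash
python3 -m creep '[[[0,0,0],0],[[0,0,0],0],[[0,0,0],0],[[0,0,0],0],[[0,0,0],0],[[0,0,0],0]]' 0;  python3 -m creep '[[[0,0,-20],0],[[0,0,-60],0],[[0,0,-110],0],[[0,0,-150],0],[[-20,-50,-170],0],[[-40,-110,-170],0],[[-60,-170,-170],0],[[-80,-230,-170],0],[[-80,-230,-170],0],[[-80,-230,-170],0],[[-80,-230,-170],0]]'; python3 go.py .5 .3 .2 0;python3 - <<'E'
from h import *
b=optics.grab_frame('scene');b=np.clip(b*1.4,0,255).astype(np.uint8)
save(b,'s27.png',(355,125,455,200),8); save(b,'s28.png')
a=optics.grab_frame('top');a=np.clip(a*1.5,0,255).astype(np.uint8); save(a,'t28.png')
E
```

```text
time_s: 45.52
tcp_pos: [0.5614, 0.1343, 0.0654]
eef_rot: [3.141, -0.023, 0.001]
wrist_force: [-0.1, 0.2, -0.1]
gripper_width: 1.0
time_s: 46.9
tcp_pos: [0.4852, 0.3642, 0.2358]
eef_rot: [3.141, -0.026, 0.001]
wrist_force: [-0.5, -1.0, -0.8]
gripper_width: 0.995
shift [15.8 63.9 35.8] turn -0.0162 now [0.4852 0.3642 0.2358] ang -0.0162 q6 0.54 t 46.9 F [-0.5 -1.  -0.8] w 0.995
```

View pics/s27.png

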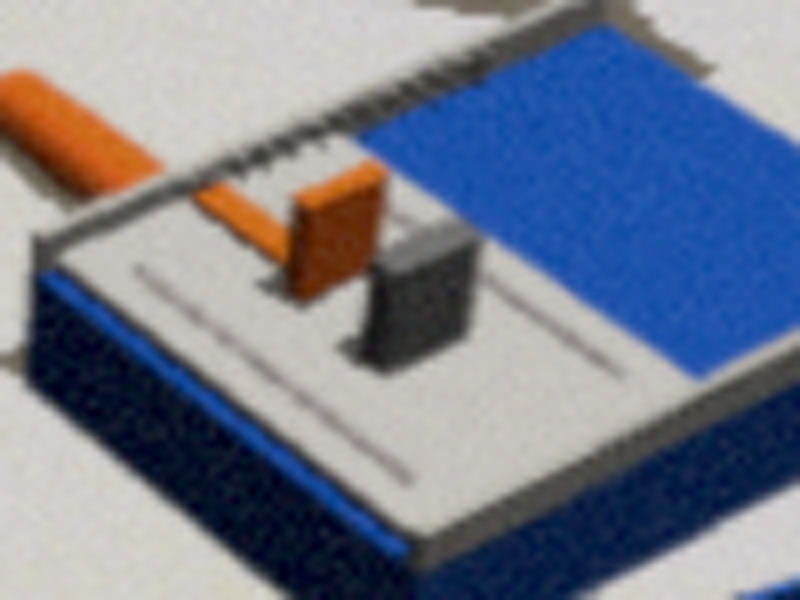

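View pics/t28.png

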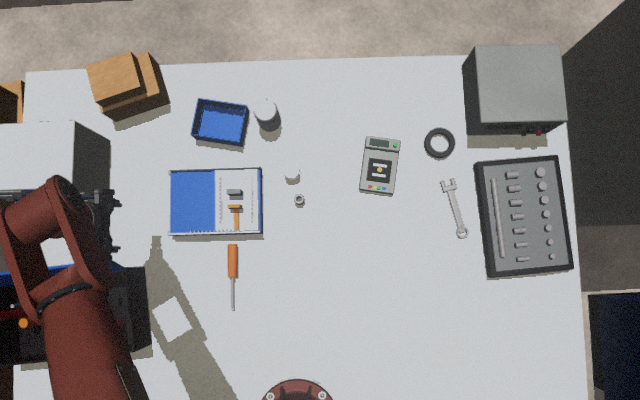

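View pics/s28.png

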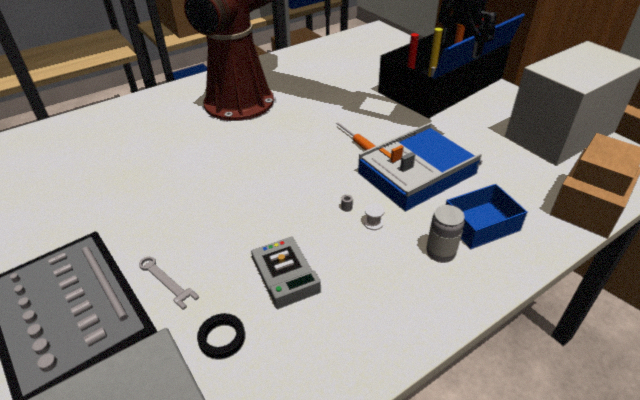

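```bash
python3 -c "
from plant import ticket
print(ticket.finish_job())"
```

```text
the job is handed in; nothing more can be done
None
```

I handed the job in at about 47 s of robot time. The checks I could make all passed, but no verdict was reported.

**What I did**
- I squeezed the tab, slid the lid 110 mm to its end stop and let the tab lock.
- Only the green and blue relays were on the bench. I saw no red or yellow relay in either camera.
- I pressed green and then blue onto the tester's stop bars. On each, the wrist force rose to about 15 N with no more travel. I held each for more than 2 s, about 1 mm off the measured centre.
- I put both relays in the well, squeezed the tab again, slid the lid fully home and let it lock.

**Last checks**
- The lid and tab look the same in the picture as at the start: home, with the tab out.
- Both relays were upright and apart in the well in the last picture before the lid went back. They can't be seen now that it is closed.
- In the last pictures the bystanders look unmoved. I compared them by eye, not by measurement.
- The gripper is open and clear of everything, with the wrist force near zero.

No check failed. One fit disagreed: the far rail's corners were off by 2–3 pixels in the first case fit. I took that as a misread edge, left those points out, and placed the grip from the lug and tab instead.

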